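# Return the hex drivers to the rack and scan the set in

### The job

The chucks are finished, so return the hex drivers: stand every driver that lies on the bench in the rack, shaft down and fully home, one to a socket, any socket. Once they are all in, take the scanner, point it at the middle of the barcode label on the rack, roughly square on and about a hand's width from the window, and hold it still there for a good second and a half to book the set in; then put the scanner back upright in its cup. Leave the flask, the coffee cup and the chuck jaw where they are.

Things in the scene. Friction and masses are not known exactly. Their poses are not given: they have to be found in the camera images.
- driver0: Hex driver, one of up to 4 alike: red square handle 30 x 30 x 100 mm, round steel shaft 10 mm thick, 115 mm long; 0.15 kg, balances 20 mm inside the handle. Origin on the axis at the shoulder where handle meets shaft; x points to the handle's butt (at +100 mm; shaft tip at -115 mm). Starts lying flat, origin 15 mm up, butt roughly to the robot's left; in the rack x is straight up.
- driver1: Hex driver, one of up to 4 alike: red square handle 30 x 30 x 100 mm, round steel shaft 10 mm thick, 115 mm long; 0.15 kg, balances 20 mm inside the handle. Origin on the axis at the shoulder where handle meets shaft; x points to the handle's butt (at +100 mm; shaft tip at -115 mm). Starts lying flat, origin 15 mm up, butt roughly to the robot's left; in the rack x is straight up.
- driver2: Hex driver, one of up to 4 alike: red square handle 30 x 30 x 100 mm, round steel shaft 10 mm thick, 115 mm long; 0.15 kg, balances 20 mm inside the handle. Origin on the axis at the shoulder where handle meets shaft; x points to the handle's butt (at +100 mm; shaft tip at -115 mm). Starts lying flat, origin 15 mm up, butt roughly to the robot's left; in the rack x is straight up.
- driver3: Hex driver, one of up to 4 alike: red square handle 30 x 30 x 100 mm, round steel shaft 10 mm thick, 115 mm long; 0.15 kg, balances 20 mm inside the handle. Origin on the axis at the shoulder where handle meets shaft; x points to the handle's butt (at +100 mm; shaft tip at -115 mm). Starts lying flat, origin 15 mm up, butt roughly to the robot's left; in the rack x is straight up.
- rack: Light grey driver rack standing fixed on the bench: block 160 x 160 mm and 125 mm high with four upright round sockets in a square, and a sloping label holder on its front. Origin at the centre of the underside, z up, its front (label) side faces its own -x. The label holder sticks out 42 mm from the front face, between 70 and 114 mm above the bench.
- rack_hole0 (a point): Centre of the mouth of one of the four equal sockets, on the rack's top face 125 mm above the bench, at x +37.5, y +37.5 mm in the rack's frame. Socket 19 mm wide, 120 mm deep, upright; any driver fits any socket: its shaft goes right in and the handle's shoulder rests on the top face, so that the driver's origin comes to this point.
- rack_hole1 (a point): Centre of the mouth of one of the four equal sockets, on the rack's top face 125 mm above the bench, at x +37.5, y -37.5 mm in the rack's frame. Socket 19 mm wide, 120 mm deep, upright; any driver fits any socket: its shaft goes right in and the handle's shoulder rests on the top face, so that the driver's origin comes to this point.
- rack_hole2 (a point): Centre of the mouth of one of the four equal sockets, on the rack's top face 125 mm above the bench, at x -37.5, y +37.5 mm in the rack's frame. Socket 19 mm wide, 120 mm deep, upright; any driver fits any socket: its shaft goes right in and the handle's shoulder rests on the top face, so that the driver's origin comes to this point.
- rack_hole3 (a point): Centre of the mouth of one of the four equal sockets, on the rack's top face 125 mm above the bench, at x -37.5, y -37.5 mm in the rack's frame. Socket 19 mm wide, 120 mm deep, upright; any driver fits any socket: its shaft goes right in and the handle's shoulder rests on the top face, so that the driver's origin comes to this point.
- rack_label: White barcode label, 70 mm wide (along its y) and 50 mm along the slope (its x), on the rack's sloping label holder. Origin at the label's centre, at x -102, z +92 mm in the rack's frame; its z axis stands straight out of the label, 45 degrees up and towards the rack's front.
- scanner: Pistol barcode scanner, 0.25 kg: grey head 120 mm long (x), 50 wide (y), 44 high (z -22 to +22) on a black grip 34 (x) x 30 (y) mm that goes straight down, centred at x -5, to z -130 mm. Origin on the head's centre line; x is the forward line of sight, z up; head's back end at x -48 mm. Starts upright with the grip in the cup, origin 141 mm above the bench.
- scanner_window (a point): Centre of the scanner's window, the front end of its head, at x +72 mm in the scanner's frame. The scanner reads a label which the line of sight meets 40 to 150 mm in front of this point, within 40 degrees of square on.
- cup: The scanner's holder, fixed on the bench: open grey rectangular cup, inside 46 (x) x 42 (y) mm, 70 mm deep, walls 5 mm, rim 81 mm above the bench, on a 90 x 90 mm foot plate. Origin at the centre of the underside. With the scanner put back, the scanner's origin is 141 mm above this and, with its x along the cup's, 5 mm forward.
- cup_floor (a point): Centre of the cup's inner floor, 11 mm above the bench.
- flask: Bystander: aluminium drinking flask 72 mm across, 235 mm tall. Origin under its centre.
- coffee: Bystander: white coffee cup 84 mm across, 110 mm tall. Origin under its centre.
- jaw: Bystander: stepped steel chuck jaw 100 x 36 mm, 44 mm high. Origin under its centre.
Things that resemble listed ones, but are neither listed nor needed, are in the scene too. What is shaped like the driver1 but yellow is not meant. What is shaped like the scanner but pink is not meant.

How it is judged:
On the way, in this order (a step that is already met when the one before it is completed fails the run):
1. every driver present stands fully home in a socket of the rack ((distance between driver0 and rack_hole0 below 0.009 m or distance between driver0 and rack_hole1 below 0.009 m or distance between driver0 and rack_hole2 below 0.009 m or distance between driver0 and rack_hole3 below 0.009 m) and angle between each of driver0, driver1, driver2, driver3's own x axis and vertical below 0.1 rad and linear speed of each of driver0, driver1, driver2, driver3 below 0.03 m/s and (distance between driver1 and rack_hole0 below 0.009 m or distance between driver1 and rack_hole1 below 0.009 m or distance between driver1 and rack_hole2 below 0.009 m or distance between driver1 and rack_hole3 below 0.009 m) and (distance between driver2 and rack_hole0 below 0.009 m or distance between driver2 and rack_hole1 below 0.009 m or distance between driver2 and rack_hole2 below 0.009 m or distance between driver2 and rack_hole3 below 0.009 m) and (distance between driver3 and rack_hole0 below 0.009 m or distance between driver3 and rack_hole1 below 0.009 m or distance between driver3 and rack_hole2 below 0.009 m or distance between driver3 and rack_hole3 below 0.009 m)), for 0.2 s.
2. the scanner is held still for a second with its line of sight on the rack's label (within 20 mm of its middle either way), window 40 to 150 mm away, within 40 degrees of square on (y of rack_label in the frame of scanner between -0.02 and 0.02 m and z of rack_label in the frame of scanner between -0.02 and 0.02 m and x of rack_label in the frame of scanner between 0.11 and 0.225 m and angle between the x axis of scanner and the z axis of rack_label, either way round below 0.7 rad and z of scanner in the frame of rack_label above 0.05 m and linear speed of scanner below 0.02 m/s and angular speed of scanner below 0.15 rad/s), for 1 s.
At the end, for the whole second after the job is handed in: Every driver present stands in a socket of the rack: origin within 9 mm of the socket's mouth, within 0.1 rad of upright, at rest. The scanner stands at rest in its cup: origin within 20 mm of the cup's middle and 134 to 147 mm above the cup's underside, within 0.15 rad of upright (all of step 1 and horizontal distance between scanner and cup_floor below 0.02 m and z of scanner in the frame of cup between 0.134 and 0.147 m and angle between scanner's own z axis and vertical below 0.15 rad and linear speed of scanner below 0.02 m/s); the robot touches nothing.
It fails at once if the flask is moved more than 30 mm (distance of flask from where it was at the start of the episode above 0.03 m).
It fails at once if the coffee cup is moved more than 30 mm (distance of coffee from where it was at the start of the episode above 0.03 m).
It fails at once if the chuck jaw is moved more than 30 mm (distance of jaw from where it was at the start of the episode above 0.03 m).
Of driver0, driver1, driver2, driver3 only 3 to 4 are there at a start; the rules pass over those that are not, and their reading is None.
At some moment in a run one of driver0, driver1, driver2, driver3 may be knocked a few centimetres aside while the robot is not near it.
It also fails if it takes over 210 s, if anything falls off the work surface, if the arm or the gripper's body presses on something with over 40 N, if the wrist force passes 120 N, or if a joint passes its speed limit or range.

### The arm

A 6-joint arm with a two-finger parallel gripper is mounted at the origin on the work surface. World frame = base frame: x ahead of the robot, y to its left, z up, the work surface at z = 0. Lengths are in m, angles in rad, forces in N, time in s.
With the tool pointing down it reaches from about 0.35 to 0.975 m from the base axis. Payload 4.9 kg.
Tool frame: the origin (TCP) lies between the finger pads; the fingertips stand 25 mm ahead of it and the grasp point (between the pads) lies 6 mm ahead of it (ctrl.tip_reach is the distance from the TCP to the fingertips, in m); z points along the fingers, y is the direction in which the jaws open and shut (so a half turn about z gives the same grasp; the last joint's range is limited). The gripper opens to 85 mm and grips with 20 to 120 N. Pads are 22 mm wide; open, the fingers measure 114 mm over their backs; the gripper's body (76 mm by 85 mm) begins 54 mm behind the grasp point. The pads swing forward as they close: fully open they stand 13 mm farther back than shut.
Start: joints at [1.046, 0.053, 1.613, -0, 1.476, -0.119], TCP at [0.247, 0.574, 0.256] pointing down, gripper open.
Joint ranges: [-3.01, 3.01], [-1.01, 2.22], [0.06, 2.58], [-1.02, 4.17], [0.09, 2.62], [-3.14, 3.14]. Speed limits (rad/s): [2.57, 2.57, 3.14, 3.14, 3.14, 3.14].

### API

Orientations are given as a rotation vector (axis times angle).
In Python, from station import get_obs, get_image, camera_params, order, ctrl gives the robot as it stands.
- The arm moves only by the tool move_arm, never from a script. Its argument "deltas" is one flat list of numbers, 5 for each row, row after row: the opening, from -1 (shut) to 1 (fully open), so that 0 is half open, then the shift along the tool's x, y, z in m, then the turn about the tool's z in degrees. In form: [fingers, tx, ty, tz, turn, fingers, tx, ty, tz, turn, ...]. A call has 1 to 10 rows; each row is the pose to reach, as a shift and turn from the pose measured when the call began, along the tool's axes at that moment; what a row does not reach only later rows make up. A row lasts 1/10 s, in which the tool goes at most 50 mm and 8.59 degrees, less where a joint would pass 70% of its speed; a pose out of reach is approached as far as the arm can. A call with a gripper value outside its range is refused whole. The fingers move at their own pace and stop on an object; "force" is the grip in N (left out, the last holds). Time passes only in rows, so rows that repeat a pose let the fingers close. It gives the time, the measured TCP pose, the force and the opening at its end, in the units of the state.
- get_obs(): the state, without advancing time (a new reading comes with each control period).
- get_image(name): name is "side" or "top" or "wrist"; returns the picture (420x560x3 uint8, red, green, blue); there is no depth.
- camera_params(name): a dict with "camera_matrix" (3x3 intrinsics, pixels), "extrinsics" (4x4, takes a point from camera to world coordinates); the wrist camera has in their place "tool_from_camera" (4x4, takes a point from camera to tool coordinates, whose origin is the TCP and whose axes are the flange's). Camera axes: x right, y up, looking along -z (the intrinsics and any distortion apply to the point x, -y, -z); pixel columns grow to the right and rows downward; lengths in m; the calibration is good to about 2 mm. A picture is of the moment at which its call begins: read the wrist's pose just before it. camera_params takes no time and is no camera call.
- order.finish_job(): hands the job in, once; it reports no verdict.
The state is a dict: "t": time; "q": joint angles; "dq": joint speeds; "effort": joint torques, N m; "tool_pos": TCP position; "tool_rot": TCP orientation; "contact_force": force on the tool from outside, world axes, zero at the start; "wrist_torque": the same for the moment, N m; "opening": finger opening in m.
Only numpy, scipy, OpenCV 4.12 (cv2) and the standard library are available. Lean on these libraries where they do the work, as an engineer would, in place of code of your own. Each camera call takes 0.05 s, during which the arm holds its last target. There are 200 camera calls.

## Working session

There is one attempt and no reset: what is moved stays moved. The work goes in short steps, Python scripts to look and compute and a tool call to move; the robot and the scene stay as the last step left them, time stands still between calls to the robot, and variables do not carry over. Pictures are saved under pics/ and viewed, about 12 in all and at most 16, crops included, and the job is handed in when it is done.

Besides the shell and the picture viewer there is one more tool, called after "Call:" as name(argument=value, ...), one argument or row to a line, values as JSON. move_arm: Moves the arm, as the interface text tells. Its arguments: {"type":"object","properties":{"deltas":{"type":"array"},"force":{"type":"number"}},"required":["deltas"]}

```bash
ls; mkdir -p pics; python3 - <<'E'
from station import *
import cv2,numpy as np
np.set_printoptions(precision=4,suppress=True)
for n in("top","side"):
    im=get_image(n);cv2.imwrite(f"pics/{n}0.png",im[:,:,::-1]);p=camera_params(n);print(p)
print(camera_params("wrist"));print(get_obs())
E
```

```text
pics
{'camera_matrix': array([[526.0054,   0.    , 278.8595],
       [  0.    , 526.0054, 198.271 ],
       [  0.    ,   0.    ,   1.    ]]), 'extrinsics': array([[ 0.0237,  0.9889, -0.1467,  0.2978],
       [-0.9997,  0.0239, -0.0009, -0.0664],
       [ 0.0026,  0.1467,  0.9892,  1.5688],
       [ 0.    ,  0.    ,  0.    ,  1.    ]])}
{'camera_matrix': array([[467.2372,   0.    , 280.7568],
       [  0.    , 467.2372, 211.9416],
       [  0.    ,   0.    ,   1.    ]]), 'extrinsics': array([[ 0.6864,  0.5491, -0.4768, -0.0234],
       [-0.7272,  0.5196, -0.4486, -0.5921],
       [ 0.0014,  0.6546,  0.7559,  0.9548],
       [ 0.    ,  0.    ,  0.    ,  1.    ]])}
{'camera_matrix': array([[311.2543,   0.    , 272.0539],
       [  0.    , 311.2543, 208.8156],
       [  0.    ,   0.    ,   1.    ]]), 'tool_from_camera': array([[ 0.0002,  0.9599,  0.2803,  0.0709],
       [ 1.    , -0.0003,  0.0005, -0.0003],
       [ 0.0006,  0.2803, -0.9599, -0.1175],
       [ 0.    ,  0.    ,  0.    ,  1.    ]])}
{'t': 0.1, 'q': array([ 1.046 ,  0.0533,  1.6142, -0.    ,  1.476 , -0.119 ]), 'dq': array([ 0.0007,  0.0004, -0.003 ,  0.0025, -0.0021, -0.0002]), 'effort': array([ -0.    , -39.4902, -37.1362,  -0.0001,   0.0039,   0.    ]), 'tool_pos': array([0.2465, 0.5738, 0.2552]), 'tool_rot': array([-0.633 , -3.0766,  0.0028]), 'contact_force': array([ 0.6394, -0.2466, -1.2112]), 'wrist_torque': array([-0.0238,  0.02  , -0.0089]), 'opening': 0.08555303708628789}
```

View pics/top0.png

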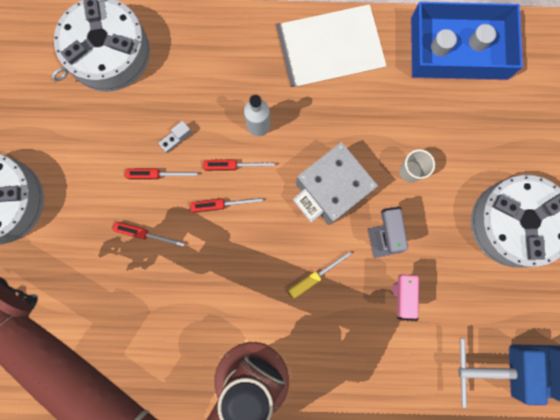

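View pics/side0.png

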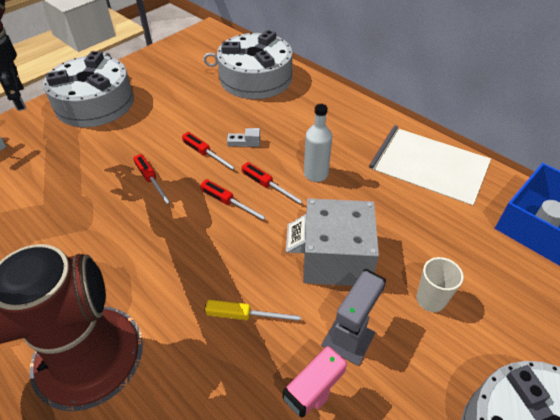

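```bash
cat > h.py <<'E'
from station import *
import cv2,numpy as np
from scipy.spatial.transform import Rotation as R
np.set_printoptions(precision=4,suppress=True)
def cam(n,obs=None):
    p=camera_params(n)
    if n!="wrist": return p["camera_matrix"],p["extrinsics"]
    obs=obs or get_obs();T=np.eye(4);T[:3,:3]=R.from_rotvec(obs["tool_rot"]).as_matrix();T[:3,3]=obs["tool_pos"]
    return p["camera_matrix"],T@p["tool_from_camera"]
def toplane(n,px,z,c=None):
    K,E=c or cam(n);px=np.atleast_2d(px).astype(float)
    d=np.c_[(px-K[[0,1],2])/K[0,0]*[1,-1],-np.ones(len(px))]@E[:3,:3].T
    return E[:3,3]+d*((z-E[2,3])/d[:,2])[:,None]
def project(n,P,c=None):
    K,E=c or cam(n);q=(np.atleast_2d(P)-E[:3,3])@E[:3,:3]
    return np.c_[K[0,2]+K[0,0]*q[:,0]/-q[:,2],K[1,2]-K[1,1]*q[:,1]/-q[:,2]]
def shot(n,name=None):
    o=get_obs();im=get_image(n)
    if name: cv2.imwrite(f"pics/{name}.png",im[:,:,::-1])
    return im,cam(n,o)
def blobs(mask,amin=60):
    cs,_=cv2.findContours(mask.astype(np.uint8),cv2.RETR_EXTERNAL,cv2.CHAIN_APPROX_NONE)
    return [c[:,0] for c in cs if cv2.contourArea(c)>=amin]
def red(im):
    h=cv2.cvtColor(im,cv2.COLOR_RGB2HSV);return ((h[...,0]<5)|(h[...,0]>174))&(h[...,1]>190)&(h[...,2]>120)
def drivers(im,n,c,z=.022):
    for b in blobs(cv2.morphologyEx(red(im).astype(np.uint8),cv2.MORPH_CLOSE,np.ones((9,9))),80):
        P=toplane(n,b,z,c)[:,:2];r=cv2.minAreaRect((P*1e3).astype(np.float32))
        B=cv2.boxPoints(r);i=np.linalg.norm(B-np.roll(B,-1,0),axis=1).argmax()
        d=B[(i+1)%4]-B[i];d/=np.linalg.norm(d);d*=np.sign(d[1])
        print("driver px",b.mean(0).round(),"centre",np.array(r[0]).round(1),"size",np.array(r[1]).round(1),"butt dir deg",np.degrees(np.arctan2(d[1],d[0])).round(1))
def pose():
    o=get_obs();M=R.from_rotvec(o["tool_rot"]).as_matrix()
    print("t",round(o["t"],2),"tcp",o["tool_pos"],"xdir deg",np.degrees(np.arctan2(M[1,0],M[0,0])).round(2),"tilt",np.degrees(np.arccos(-M[2,2])).round(2),"open",round(o["opening"],4),"F",o["contact_force"],"q",o["q"]);return o,M
def goto(P,deg=None):
    "shift in tool axes and turn (deg) to bring the TCP to P with tool x at deg"
    o,M=pose();s=M.T@(np.array(P)-o["tool_pos"]);x=np.degrees(np.arctan2(M[1,0],M[0,0]))
    t=0 if deg is None else -((deg-x+180)%360-180)
    print("shift",s.round(4),"turn",round(t,1))
E
python3 - <<'E'
from h import *
im,c=shot("top");print(ctrl.tip_reach);drivers(im,"top",c)
for nm,px,z in[("rack top corners",[[297,182],[343,145],[376,185],[333,218]],.125),("label",[[308,205]],.092),("flask",[[258,122]],.0),("coffee",[[420,162]],.11),("jaw",[[174,137]],.03),("scanner head",[[383,209],[400,207],[407,250],[391,254]],.163),("cup",[[370,228],[384,226],[374,257],[401,251]],0)]:
    print(nm,toplane("top",px,z,c)[:,:2])
g=im[140:270,290:430];cv2.imwrite("pics/c0.png",cv2.resize(g[:,:,::-1],None,fx=5,fy=5,interpolation=cv2.INTER_CUBIC))
E
```

```text
0.025
driver px [213. 204.] centre [504.6 129.9] size [24.8 55.3] butt dir deg 97.1
rack top corners [[ 0.559  -0.1146]
 [ 0.668  -0.2422]
 [ 0.5558 -0.3348]
 [ 0.4605 -0.2158]]
label [[ 0.4996 -0.1481]]
flask [[0.7664 0.0049]]
coffee [[ 0.6277 -0.4626]]
jaw [[0.7047 0.2547]]
scanner head [[ 0.4839 -0.3464]
 [ 0.4904 -0.3923]
 [ 0.3752 -0.4098]
 [ 0.3636 -0.3671]]
cup [[ 0.4472 -0.3397]
 [ 0.4542 -0.3816]
 [ 0.3612 -0.3514]
 [ 0.3808 -0.4317]]
```

View pics/c0.png

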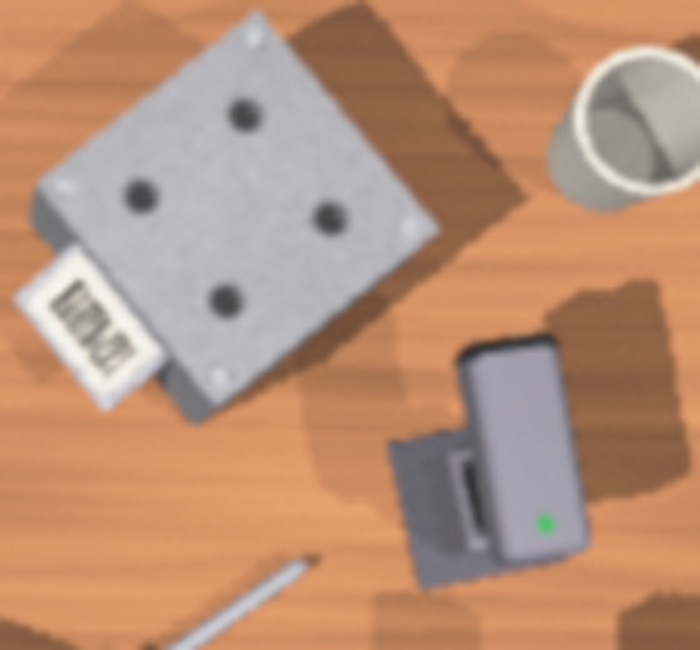

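```bash
sed -i 's/(h\[...,1\]>190)&(h\[...,2\]>120)/(h[...,1]>170)\&(h[...,2]>70)/' h.py; python3 - <<'E'
from h import *
im,c=shot("top");
for px in [(142,174),(220,165),(208,205),(130,230)]: print(cv2.cvtColor(im,cv2.COLOR_RGB2HSV)[px[1],px[0]-6:px[0]+10:3].tolist())
drivers(im,"top",c)
P=toplane("top",np.array([[245,115],[141,196],[330,218],[226,301]])/5+[290,140],.125,c);print(P[:,:2],P.mean(0))
for a,b in((0,2),(1,3),(1,0),(3,2)):
  d=P[b]-P[a];print(np.linalg.norm(d),np.degrees(np.arctan2(d[1],d[0])))
E
```

```text
[[1, 118, 95], [1, 115, 95], [1, 112, 96], [1, 118, 95], [1, 121, 99], [1, 184, 235]]
[[1, 113, 95], [0, 115, 93], [1, 114, 94], [1, 113, 95], [1, 129, 105], [1, 185, 226]]
[[90, 20, 52], [60, 10, 53], [3, 38, 60], [0, 71, 72], [1, 122, 100], [1, 184, 236]]
[[1, 120, 100], [0, 49, 63], [80, 15, 51], [5, 26, 58], [1, 134, 114], [1, 188, 229]]
driver px [130. 230.] centre [422.5 372.1] size [99.6 28.4] butt dir deg 77.4
driver px [207. 205.] centre [501.8 148.3] size [28.7 98.7] butt dir deg 98.2
driver px [142. 173.] centre [592.2 347.6] size [27.4 99.3] butt dir deg 91.4
driver px [220. 164.] centre [625.3 115.5] size [27.6 99.3] butt dir deg 91.4
[[ 0.6159 -0.2313]
 [ 0.5684 -0.1736]
 [ 0.5585 -0.2791]
 [ 0.5103 -0.2215]] [ 0.5633 -0.2263  0.125 ]
0.07476137975973429 -140.25941671662346
0.07528267854228403 -140.474119220435
0.07479868479422055 -50.50339349984731
0.07508038263809454 -50.10506397950077
```

```bash
python3 - <<'E'
from h import *
goto([.4301,.4063,.12],77.4);goto([.4301,.4063,.12],77.4-180)
E
```

```text
t 0.2 tcp [0.2466 0.5739 0.2555] xdir deg 156.75 tilt 0.07 open 0.0856 F [ 0.0562 -0.6565 -0.6246] q [ 1.046   0.0531  1.6137 -0.      1.476  -0.119 ]
shift [-0.2348 -0.0814  0.1356] turn 79.3
t 0.2 tcp [0.2466 0.5739 0.2555] xdir deg 156.75 tilt 0.07 open 0.0856 F [ 0.0562 -0.6565 -0.6246] q [ 1.046   0.0531  1.6137 -0.      1.476  -0.119 ]
shift [-0.2348 -0.0814  0.1356] turn -100.7
```

Call:
move_arm(
  deltas=[1, -0.235, -0.081, 0.136, 79.3, 1, -0.235, -0.081, 0.136, 79.3, 1, -0.235, -0.081, 0.136, 79.3, 1, -0.235, -0.081, 0.136, 79.3, 1, -0.235, -0.081, 0.136, 79.3, 1, -0.235, -0.081, 0.136, 79.3, 1, -0.235, -0.081, 0.136, 79.3, 1, -0.235, -0.081, 0.136, 79.3, 1, -0.235, -0.081, 0.136, 79.3, 1, -0.235, -0.081, 0.136, 79.3],
  force=20,
)

```text
t: 1.2
tool_pos: [0.4304, 0.4063, 0.1192]
tool_rot: [2.454, 1.96, -0.003]
contact_force: [0.8, -0.1, 0.8]
opening: 0.0855
```

```bash
python3 - <<'E'
from h import *
im,c=shot("wrist","w1");drivers(im,"wrist",c)
goto([.4301,.4063,.028],77.4)
E
```

```text
driver px [270. 261.] centre [420.8 370.9] size [105.   29.9] butt dir deg 76.7
driver px [496. 243.] centre [588.3 346.4] size [ 41.4 108.4] butt dir deg 91.5
t 1.25 tcp [0.4303 0.4064 0.1193] xdir deg 77.29 tilt 0.11 open 0.0856 F [0.3056 0.0235 0.1161] q [ 0.6313  0.0984  1.8031 -0.0005  1.2419  0.8533]
shift [ 0.     -0.0001  0.0913] turn -0.1
```

View pics/w1.png

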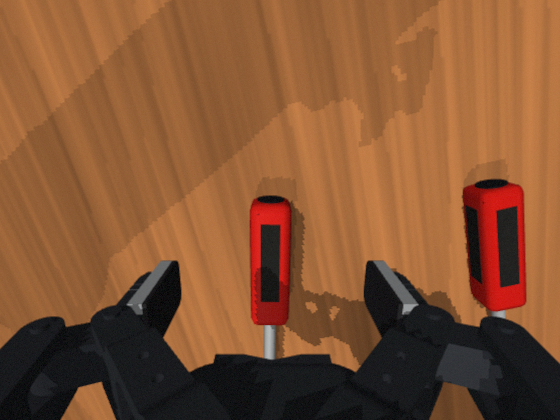

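Call:
move_arm(
  deltas=[1, 0, 0, 0.05, 0, 1, 0, 0, 0.091, 0, 1, 0, 0, 0.091, 0, -1, 0, 0, 0.091, 0, -1, 0, 0, 0.091, 0, -1, 0, 0, 0.091, 0, -1, 0, 0, 0.091, 0, -1, 0, 0, 0.091, 0, -1, 0, 0, 0.091, 0, -1, 0, 0, 0.091, 0],
  force=20,
)

```text
t: 2.25
tool_pos: [0.4316, 0.4074, 0.0309]
tool_rot: [2.453, 1.962, 0.003]
contact_force: [-1.8, -0.3, 6.5]
opening: 0.0298
```

Call:
move_arm(
  deltas=[-1, 0, 0, -0.04, 0, -1, 0, 0, -0.08, 0, -1, 0, 0, -0.12, 0, -1, 0, 0, -0.16, 0, -1, 0, 0, -0.2, 0, -1, 0, 0, -0.24, 0, -1, 0, 0, -0.28, 0, -1, 0, 0, -0.3, 0, -1, 0, 0, -0.3, 0, -1, 0, 0, -0.3, 0],
)

```text
t: 3.25
tool_pos: [0.4308, 0.4069, 0.3304]
tool_rot: [2.453, 1.962, 0.003]
contact_force: [-0.6, 0.3, -1.9]
opening: 0.0297
```

```bash
python3 - <<'E'
from h import *
a,_=shot("wrist");b,_=shot("side");o,M=pose()
p=project("side",o["tool_pos"])[0].astype(int);print(p)
y=max(0,min(220,p[1]-80));x=max(0,min(300,p[0]-130))
cv2.imwrite("pics/s2.png",np.hstack([cv2.resize(a,(400,300)),cv2.resize(b[y:y+200,x:x+260],(390,300))])[:,:,::-1]);print(x,y)
E
```

```text
t 3.35 tcp [0.4303 0.4066 0.3281] xdir deg 77.3 tilt 0.11 open 0.0293 F [-0.2987 -0.2757 -1.6895] q [ 0.6315 -0.0569  1.6037 -0.0003  1.5967  0.8532]
[110  65]
0 0
```

View pics/s2.png

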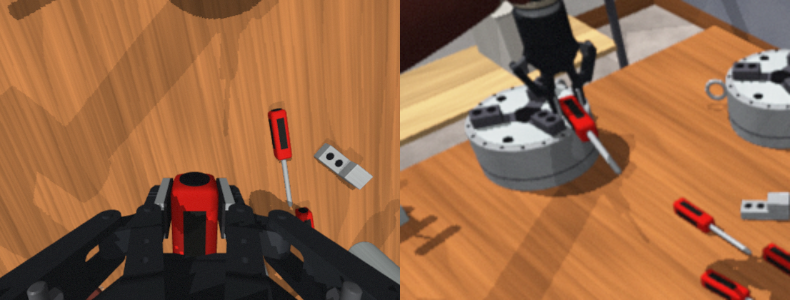

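Call:
move_arm(
  deltas=[-1, 0, 0, -0.04, 0, -1, 0, 0, 0.01, 0, -1, 0, 0, -0.04, 0, -1, 0, 0, 0.01, 0, -1, 0, 0, -0.04, 0, -1, 0, 0, 0.01, 0, -1, 0, 0, -0.04, 0, -1, 0, 0, 0.01, 0, -1, 0, 0, -0.04, 0, -1, 0, 0, -0.02, 0],
)

```text
t: 4.35
tool_pos: [0.4265, 0.4038, 0.3399]
tool_rot: [-2.453, -1.962, 0.024]
contact_force: [1.8, 1.4, 2.8]
opening: 0.0297
```

```bash
cat >> h.py <<'E'
def hang(name=None,n="side"):
    "tilt of the held driver from straight down, from the red handle's line in the picture"
    o,M=pose();im,c=shot(n)
    p=project(n,o["tool_pos"],c)[0]
    bs=blobs(cv2.morphologyEx(red(im).astype(np.uint8),cv2.MORPH_CLOSE,np.ones((7,7))),40)
    b=min(bs,key=lambda b:np.linalg.norm(b-p,axis=1).min())
    v=cv2.fitLine(b.astype(np.float32),cv2.DIST_L2,0,.01,.01).ravel();a=np.arctan2(v[1],v[0])
    g=o["tool_pos"]+.006*M[:,2];x=M[:,0]
    th=np.radians(np.arange(-30,100,1.));D=[-x*np.sin(t)-np.array([0,0,1])*np.cos(t) for t in th]
    q=np.array([np.diff(project(n,[g,g+.08*d],c),axis=0)[0] for d in D])
    e=np.sin(np.arctan2(q[:,1],q[:,0])-a);i=np.abs(e).argmin()
    print("tilt deg (tip towards tool -x)",np.degrees(th[i]),"blob",b.mean(0),"tcp px",p,len(b))
    if name:
        x0,y0=[int(max(0,min(m,k-w))) for m,k,w in((360,p[0],100),(270,p[1],60))]
        cv2.imwrite(f"pics/{name}.png",cv2.resize(im[y0:y0+150,x0:x0+200],(800,600))[:,:,::-1])
E
python3 -c "
from h import *
hang()"
```

```text
t 4.35 tcp [0.4265 0.4038 0.3399] xdir deg 77.3 tilt 0.88 open 0.0297 F [1.8088 1.4349 2.7858] q [ 0.6315 -0.0631  1.5906 -0.0003  1.6295  0.8532]
tilt deg (tip towards tool -x) 80.0 blob [116.8462  76.0513] tcp px [108.0344  61.7728] 78
```

```bash
python3 -c "
from h import *
hang('s3')"
```

```text
t 4.4 tcp [0.4274 0.4045 0.3391] xdir deg 77.3 tilt 0.82 open 0.0301 F [-0.4762  0.5316 -3.26  ] q [ 0.6315 -0.0609  1.5898 -0.0003  1.6269  0.8532]
tilt deg (tip towards tool -x) 82.0 blob [116.974   75.8701] tcp px [108.29    61.8286] 77
```

View pics/s3.png

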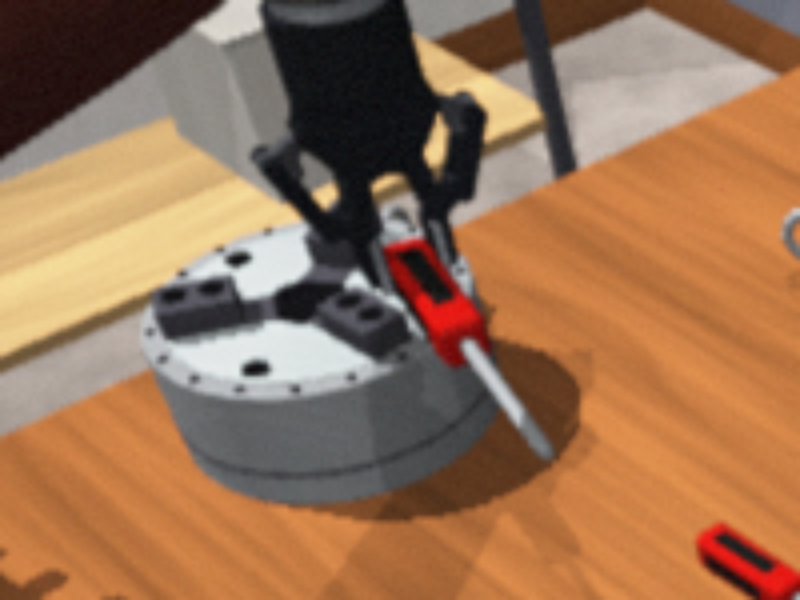

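```bash
python3 -c "
from h import *
o,M=pose();g=o['tool_pos']+.006*M[:,2];x=M[:,0]
for t in range(0,100,10):
    d=-x*np.sin(np.radians(t))-np.array([0,0,1])*np.cos(np.radians(t))
    q=project('side',[g,g-.015*d,g+.085*d,g+.2*d]);v=q[3]-q[2];print(t,q.round(0).tolist(),np.degrees(np.arctan2(v[1],v[0])))"
```

```text
t 4.45 tcp [0.4284 0.4051 0.3419] xdir deg 77.29 tilt 0.67 open 0.0293 F [-0.3311  1.0453 -0.3088] q [ 0.6315 -0.0605  1.5848 -0.0002  1.6289  0.8532]
0 [[109.0, 63.0], [107.0, 57.0], [118.0, 93.0], [129.0, 128.0]] 72.8327966592356
10 [[109.0, 63.0], [107.0, 57.0], [120.0, 95.0], [134.0, 134.0]] 70.78965782902948
20 [[109.0, 63.0], [106.0, 57.0], [122.0, 96.0], [138.0, 138.0]] 68.9914540017698
30 [[109.0, 63.0], [106.0, 57.0], [123.0, 97.0], [141.0, 140.0]] 67.30372463669187
40 [[109.0, 63.0], [106.0, 57.0], [124.0, 96.0], [144.0, 140.0]] 65.62093931391456
50 [[109.0, 63.0], [106.0, 57.0], [125.0, 95.0], [146.0, 138.0]] 63.838798069890174
60 [[109.0, 63.0], [106.0, 58.0], [125.0, 92.0], [146.0, 133.0]] 61.82721754621329
70 [[109.0, 63.0], [106.0, 58.0], [124.0, 89.0], [146.0, 126.0]] 59.388064850401165
80 [[109.0, 63.0], [106.0, 59.0], [123.0, 84.0], [144.0, 116.0]] 56.16460370350903
90 [[109.0, 63.0], [107.0, 60.0], [122.0, 79.0], [141.0, 104.0]] 51.40144528930137
```

```bash
cat >> h.py <<'E'
C=np.array([.5633,-.2263]);YAW=np.radians(-50.3)
def rk(x,y,z):
    "rack frame (m) to world"
    return np.array([C[0]+x*np.cos(YAW)-y*np.sin(YAW),C[1]+x*np.sin(YAW)+y*np.cos(YAW),z])
def arc(s,ths,rod=.005):
    "TCP targets pivoting the driver, contact s from grip, about the holder's lower edge"
    u=np.array([np.cos(YAW),np.sin(YAW),0]);z=np.array([0,0,1.])
    for t in ths:
        a=np.radians(t);d=u*np.sin(a)-z*np.cos(a);n=u*np.cos(a)+z*np.sin(a)
        yield t,rk(-.122,0,.071)-s*d-rod*n+[0,0,.006]
E
python3 -c "
from h import *
for t,p in arc(.17,(80,)): print(p)
q=rk(-.122-.17,.08,0);q[2]=.34
goto(q,129.7)"
```

```text
[ 0.3779 -0.003   0.1016]
t 4.45 tcp [0.4284 0.4051 0.3419] xdir deg 77.29 tilt 0.67 open 0.0293 F [-0.3311  1.0453 -0.3088] q [ 0.6315 -0.0605  1.5848 -0.0002  1.6289  0.8532]
shift [-0.3447  0.088   0.0043] turn -52.4
```

Call:
move_arm(
  deltas=[-1, 0, 0, 0, 0, -1, 0, 0, 0, 0],
)

```text
t: 4.65
tool_pos: [0.4287, 0.4053, 0.3418]
tool_rot: [-2.453, -1.962, 0.019]
contact_force: [0.4, -0.7, -1.3]
opening: 0.0298
```

Call:
move_arm(
  deltas=[-1, -0.345, 0.088, 0.0, -52.4, -1, -0.345, 0.088, 0.0, -52.4, -1, -0.345, 0.088, 0.0, -52.4, -1, -0.345, 0.088, 0.0, -52.4, -1, -0.345, 0.088, 0.0, -52.4, -1, -0.345, 0.088, 0.0, -52.4, -1, -0.345, 0.088, 0.0, -52.4, -1, -0.345, 0.088, 0.0, -52.4, -1, -0.345, 0.088, 0.0, -52.4, -1, -0.345, 0.088, 0.0, -52.4],
)

```text
t: 5.65
tool_pos: [0.4392, 0.0491, 0.3456]
tool_rot: [-1.336, -2.839, 0.015]
contact_force: [0.0, 0.7, -0.7]
opening: 0.0295
```

```bash
python3 -c "
from h import *
q=rk(-.122-.17,.08,.091)
goto(q,129.7);hang('s4')"
```

```text
t 5.65 tcp [0.4392 0.0491 0.3456] xdir deg 129.59 tilt 0.6 open 0.0295 F [ 0.0148  0.6855 -0.7442] q [-0.0532 -0.4332  1.8888 -0.0073  1.6936 -0.745 ]
shift [0.0009 0.0023 0.2546] turn -0.1
t 5.65 tcp [0.4392 0.0491 0.3456] xdir deg 129.59 tilt 0.6 open 0.0295 F [ 0.0148  0.6855 -0.7442] q [-0.0532 -0.4332  1.8888 -0.0073  1.6936 -0.745 ]
tilt deg (tip towards tool -x) 83.0 blob [231.5146 128.932 ] tcp px [208.568  121.1351] 103
```

View pics/s4.png

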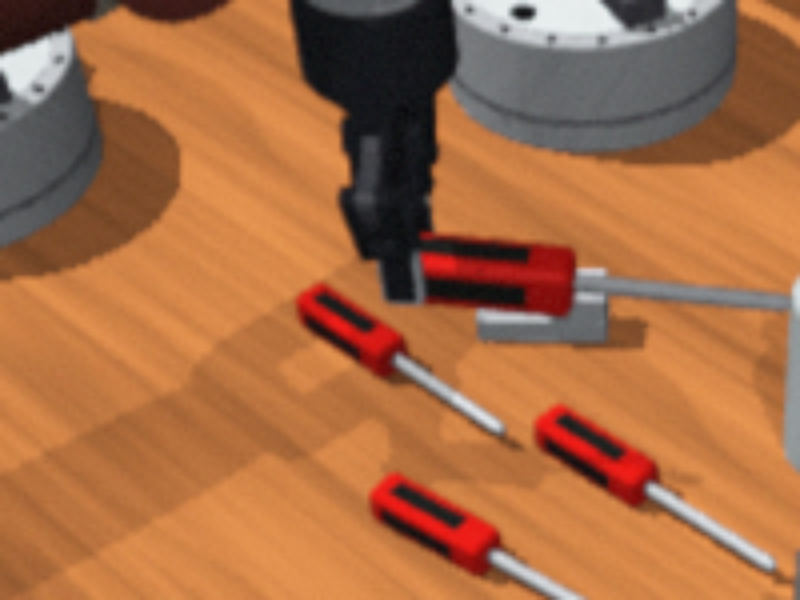

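Call:
move_arm(
  deltas=[-1, 0, 0.002, 0.05, 0, -1, 0, 0.002, 0.1, 0, -1, 0, 0.002, 0.15, 0, -1, 0, 0.002, 0.2, 0, -1, 0, 0.002, 0.24, 0, -1, 0, 0.002, 0.27, 0, -1, 0, 0.002, 0.27, 0, -1, 0, -0.03, 0.27, 0, -1, 0, -0.06, 0.27, 0, -1, 0, -0.078, 0.27, 0],
)

```text
t: 6.7
tool_pos: [0.3772, -0.002, 0.0783]
tool_rot: [-1.332, -2.843, 0.015]
contact_force: [-0.1, 0.0, -0.6]
opening: 0.0294
```

```bash
python3 -c "
from h import *
o,M=pose();hang()
for t,p in arc(.17,(83,75,65,55,45,35,25,15,5,-3)): print(t,(M.T@(p-o['tool_pos'])).round(3))"
```

```text
t 6.7 tcp [ 0.3772 -0.002   0.0783] xdir deg 129.78 tilt 0.55 open 0.0294 F [-0.1398  0.0087 -0.6273] q [-0.1973 -0.411   2.3264 -0.0091  1.2306 -0.8885]
t 6.7 tcp [ 0.3772 -0.002   0.0783] xdir deg 129.78 tilt 0.55 open 0.0294 F [-0.1398  0.0087 -0.6273] q [-0.1973 -0.411   2.3264 -0.0091  1.2306 -0.8885]
tilt deg (tip towards tool -x) 79.0 blob [236.0909 237.3636] tcp px [215.8024 231.6819] 88
83 [-0.    -0.    -0.014]
75 [-0.004 -0.    -0.038]
65 [-0.013 -0.001 -0.066]
55 [-0.028 -0.001 -0.092]
45 [-0.046 -0.001 -0.115]
35 [-0.068 -0.001 -0.135]
25 [-0.093 -0.002 -0.15 ]
15 [-0.121 -0.002 -0.161]
5 [-0.15  -0.002 -0.167]
-3 [-0.174 -0.002 -0.168]
```

Call:
move_arm(
  deltas=[-1, 0, 0, -0.014, 0, -1, -0.004, 0, -0.038, 0, -1, -0.013, 0, -0.066, 0, -1, -0.028, 0, -0.092, 0, -1, -0.046, 0, -0.115, 0, -1, -0.068, -0.001, -0.135, 0, -1, -0.093, -0.001, -0.15, 0, -1, -0.093, -0.001, -0.15, 0],
)

```text
t: 7.55
tool_pos: [0.4391, -0.0748, 0.2333]
tool_rot: [1.333, 2.839, -0.015]
contact_force: [0.0, 0.2, -0.6]
opening: 0.0297
```

```bash
python3 -c "
from h import *
hang('s5')
o,M=pose()
for t,p in arc(.17,(15,5,-3)): print(t,(M.T@(p-o['tool_pos'])).round(3))"
```

```text
t 7.55 tcp [ 0.4391 -0.0748  0.2333] xdir deg 129.7 tilt 0.63 open 0.0297 F [ 0.0357  0.1529 -0.6281] q [-0.3301 -0.3884  2.0404 -0.0103  1.4858 -1.022 ]
tilt deg (tip towards tool -x) 14.999999999999998 blob [264.775 178.825] tcp px [252.7509 188.3478] 40
t 7.6 tcp [ 0.4376 -0.0738  0.2313] xdir deg 129.72 tilt 0.58 open 0.0297 F [-0.262   0.2211 -0.8676] q [-0.3291 -0.3892  2.0443 -0.0101  1.486  -1.0215]
15 [-0.027 -0.001 -0.008]
5 [-0.056 -0.001 -0.014]
-3 [-0.08  -0.001 -0.015]
```

View pics/s5.png

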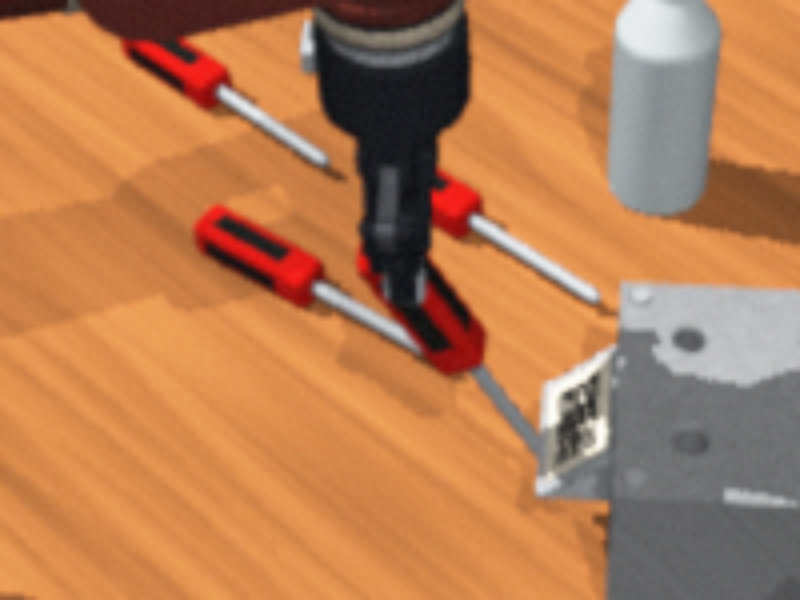

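Call:
move_arm(
  deltas=[-1, -0.014, 0, -0.005, 0, -1, -0.027, -0.001, -0.008, 0, -1, -0.04, -0.001, -0.012, 0, -1, -0.056, -0.001, -0.014, 0, -1, -0.068, -0.001, -0.015, 0, -1, -0.078, -0.001, -0.015, 0, -1, -0.078, -0.001, -0.015, 0],
)

```text
t: 8.3
tool_pos: [0.4873, -0.135, 0.2465]
tool_rot: [1.335, 2.842, -0.016]
contact_force: [-0.3, 1.0, -0.5]
opening: 0.0298
```

```bash
python3 - <<'E'
s=open('h.py').read()
s=s.replace("    v=cv2.fitLine","    g=o['tool_pos']+.006*M[:,2]-[0,0,.05];pp=project(n,g,c)[0];b=min(bs,key=lambda b:np.linalg.norm(b.mean(0)-pp)) if low else b\n    v=cv2.fitLine").replace('n="side"):','n="side",low=1):')
open('h.py','w').write(s)
E
python3 -c "
from h import *
hang('s6')
hang(n='top')"
```

```text
t 8.3 tcp [ 0.4873 -0.135   0.2465] xdir deg 129.68 tilt 0.58 open 0.0298 F [-0.3389  0.9862 -0.5496] q [-0.4124 -0.2321  1.896  -0.0102  1.4767 -1.104 ]
tilt deg (tip towards tool -x) 9.0 blob [281.7582 201.5165] tcp px [288.8688 186.1936] 91
t 8.35 tcp [ 0.487  -0.1347  0.2464] xdir deg 129.69 tilt 0.6 open 0.0299 F [ 0.4817 -0.3118 -1.3656] q [-0.412  -0.2331  1.8969 -0.0105  1.4767 -1.1038]
tilt deg (tip towards tool -x) 13.0 blob [219.8462 164.5513] tcp px [306.1634 201.6423] 78
```

View pics/s6.png

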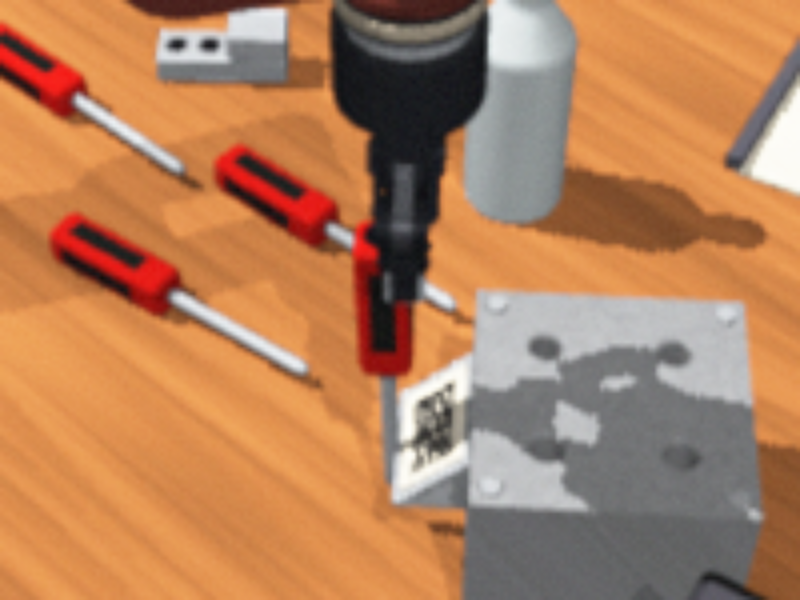

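Call:
move_arm(
  deltas=[-1, -0.01, 0, 0, 0, -1, -0.02, 0, 0, 0, -1, -0.028, 0, 0, 0, -1, -0.028, 0, 0, 0],
)

```text
t: 8.8
tool_pos: [0.5051, -0.1569, 0.2463]
tool_rot: [1.335, 2.842, -0.017]
contact_force: [-0.9, 1.3, -1.7]
opening: 0.0295
```

```bash
cat >> h.py <<'E'
def tri(pa,pb,ca,cb):
    "world point seen at pixel pa by camera ca and pb by cb, and the miss"
    r=[]
    for p,(K,E) in((pa,ca),(pb,cb)):
        d=E[:3,:3]@[(p[0]-K[0,2])/K[0,0],-(p[1]-K[1,2])/K[0,0],-1];r.append((E[:3,3],d/np.linalg.norm(d)))
    (a,u),(b,v)=r;s=np.linalg.lstsq(np.c_[u,-v],b-a,rcond=None)[0];A=a+s[0]*u;B=b+s[1]*v
    return (A+B)/2,np.linalg.norm(A-B)
E
python3 - <<'E'
from h import *
hang()
a,_=shot("side");o,M=pose();b,_=shot("top")
w,_=shot("wrist")
ims=[]
for n,im in(("side",a),("top",b)):
    p=project(n,o["tool_pos"]-[0,0,.1])[0].astype(int);x,y=p[0]-50,p[1]-45;print(n,x,y)
    ims.append(cv2.resize(im[y:y+90,x:x+100],(400,360)))
cv2.imwrite("pics/s7.png",np.hstack(ims)[:,:,::-1])
for t in(-5,0,5,10):
    x=M[:,0];g=o["tool_pos"]+.006*M[:,2];c,s=np.cos(np.radians(t)),np.sin(np.radians(t));d=-x*s-np.array([0,0,c]);e=x*c-np.array([0,0,s])
    print(t,[project(n,[g+.01*e+.085*d,g+.01*e+.2*d]).round(1).tolist() for n in("side","top")])
E
```

```text
t 8.8 tcp [ 0.5051 -0.1569  0.2463] xdir deg 129.67 tilt 0.62 open 0.0295 F [-0.8761  1.258  -1.6842] q [-0.4367 -0.1726  1.8453 -0.0109  1.4678 -1.1279]
tilt deg (tip towards tool -x) 0.0 blob [291.8298 201.0638] tcp px [302.2516 186.9843] 94
t 8.9 tcp [ 0.5049 -0.1565  0.2466] xdir deg 129.7 tilt 0.64 open 0.0299 F [-0.4391  1.1703 -1.2157] q [-0.436  -0.174   1.8462 -0.0111  1.4677 -1.1277]
side 250 172
top 262 155
-5 [[[292.9, 214.3], [287.8, 244.7]], [[307.5, 203.9], [302.6, 211.3]]]
0 [[[296.2, 214.8], [294.9, 245.5]], [[309.6, 202.3], [307.2, 207.7]]]
5 [[[299.5, 215.1], [302.1, 245.8]], [[311.7, 200.6], [311.9, 204.1]]]
10 [[[302.8, 215.2], [309.3, 245.8]], [[313.9, 198.9], [316.5, 200.4]]]
```

View pics/s7.png

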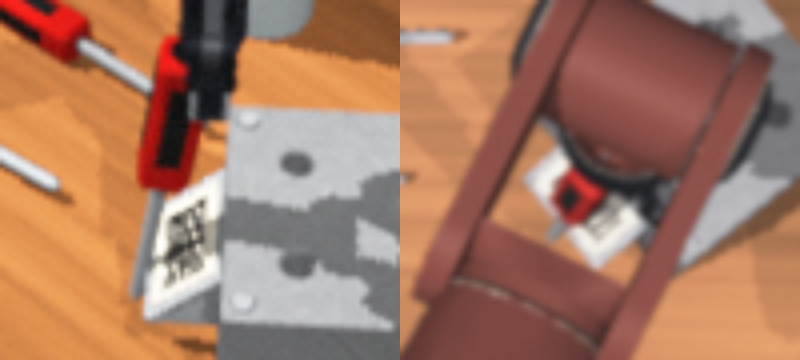

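```bash
python3 - <<'E'
from h import *
o,M=pose();cs,ct=cam("side"),cam("top")
P,m=tri((284.,246.5),(300.5,214.8),cs,ct);print("tip",P,m,"tool frame",M.T@(P-o["tool_pos"]))
for n,px in(("side",(288,219)),):
    # shoulder: intersect ray with the tool xz plane
    K,E=cs;d=E[:3,:3]@[(px[0]-K[0,2])/K[0,0],-(px[1]-K[1,2])/K[0,0],-1];nrm=M[:,1]
    s=nrm@(o["tool_pos"]-E[:3,3])/(nrm@d);print("shoulder tool",M.T@(E[:3,3]+s*d-o["tool_pos"]))
    px=(284,246.5);d=E[:3,:3]@[(px[0]-K[0,2])/K[0,0],-(px[1]-K[1,2])/K[0,0],-1]
    s=nrm@(o["tool_pos"]-E[:3,3])/(nrm@d);print("tip tool",M.T@(E[:3,3]+s*d-o["tool_pos"]))
E
```

```text
t 9.0 tcp [ 0.5048 -0.1563  0.2468] xdir deg 129.71 tilt 0.64 open 0.03 F [ 0.5503  1.1935 -1.034 ] q [-0.4358 -0.1749  1.8465 -0.0111  1.4677 -1.1277]
tip [ 0.4781 -0.1301  0.0385] 0.0019134288441053078 tool frame [ 0.0385 -0.0019  0.208 ]
shoulder tool [ 0.0286 -0.      0.1062]
tip tool [0.0377 0.     0.2102]
```

```bash
cat >> h.py <<'E'
H=[rk(.0375,.0375,.125),rk(.0375,-.0375,.125),rk(-.0375,.0375,.125),rk(-.0375,-.0375,.125)]
def totip(i,tip,dz):
    "shift that puts the held tip (tool frame, m) dz above the mouth of socket i"
    o,M=pose();print("socket",i,H[i],"shift",(M.T@(H[i]+[0,0,dz]-o["tool_pos"]-M@np.array(tip))).round(4))
E
python3 -c "
from h import *
totip(0,(.038,-.001,.208),.02)"
```

```text
t 9.0 tcp [ 0.5048 -0.1563  0.2468] xdir deg 129.71 tilt 0.64 open 0.03 F [ 0.5503  1.1935 -1.034 ] q [-0.4358 -0.1749  1.8465 -0.0111  1.4677 -1.1277]
socket 0 [ 0.6161 -0.2312  0.125 ] shift [-0.1661  0.0397 -0.1057]
```

Call:
move_arm(
  deltas=[-1, 0, 0, -0.05, 0, -1, 0, 0, -0.09, 0, -1, 0, 0, -0.106, 0, -1, -0.04, 0.01, -0.106, 0, -1, -0.08, 0.02, -0.106, 0, -1, -0.12, 0.03, -0.106, 0, -1, -0.15, 0.04, -0.106, 0, -1, -0.166, 0.04, -0.106, 0, -1, -0.166, 0.04, -0.106, 0, -1, -0.166, 0.04, -0.106, 0],
)

```text
t: 10.0
tool_pos: [0.6416, -0.257, 0.3525]
tool_rot: [1.335, 2.843, -0.017]
contact_force: [-0.1, 0.3, -1.5]
opening: 0.0297
```

```bash
python3 - <<'E'
from h import *
a,_=shot("side");o,M=pose();b,_=shot("top")
ims=[]
P=o["tool_pos"]+M@np.array([.038,-.001,.19])
for n,im in(("side",a),("top",b)):
    p=project(n,P)[0].astype(int);x,y=p[0]-50,p[1]-45;print(n,x,y,project(n,[P,H[0]]))
    ims.append(cv2.resize(im[y:y+90,x:x+100],(400,360)))
cv2.imwrite("pics/s8.png",np.hstack(ims)[:,:,::-1])
E
```

```text
t 10.05 tcp [ 0.6414 -0.2568  0.3531] xdir deg 129.72 tilt 0.63 open 0.0294 F [-0.5368  0.6835 -1.1846] q [-0.4844  0.1683  1.3292 -0.0109  1.6421 -1.1784]
side 307 157 [[357.1949 202.9289]
 [355.6191 213.894 ]]
top 290 115 [[340.1989 160.1117]
 [338.9722 162.9427]]
```

View pics/s8.png

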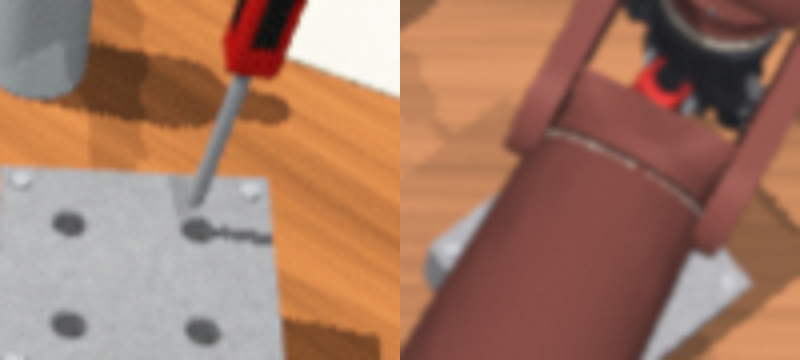

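```bash
cat >> h.py <<'E'
def intool(n,px,y=0.):
    "point of the tool's xz plane at y seen at pixel px, in tool frame"
    o,M=pose();K,E=cam(n);d=E[:3,:3]@[(px[0]-K[0,2])/K[0,0],-(px[1]-K[1,2])/K[0,0],-1]
    q=o["tool_pos"]+y*M[:,1];s=M[:,1]@(q-E[:3,3])/(M[:,1]@d);return M.T@(E[:3,3]+s*d-o["tool_pos"])
E
python3 -c "
from h import *
t=intool('side',(355,208.),-.001);s=intool('side',(367.,177.),-.001);print(t,s,np.degrees(np.arctan2(*(t-s)[[0,2]])))
totip(0,t,.0);hang()"
```

```text
t 10.1 tcp [ 0.6414 -0.2566  0.3535] xdir deg 129.73 tilt 0.64 open 0.0298 F [ 0.1764 -0.7182 -0.827 ] q [-0.4842  0.1676  1.3293 -0.0109  1.6421 -1.1784]
t 10.1 tcp [ 0.6414 -0.2566  0.3535] xdir deg 129.73 tilt 0.64 open 0.0298 F [ 0.1764 -0.7182 -0.827 ] q [-0.4842  0.1676  1.3293 -0.0109  1.6421 -1.1784]
[ 0.0409 -0.001   0.208 ] [ 0.0267 -0.001   0.1075] 8.018300448698541
t 10.1 tcp [ 0.6414 -0.2566  0.3535] xdir deg 129.73 tilt 0.64 open 0.0298 F [ 0.1764 -0.7182 -0.827 ] q [-0.4842  0.1676  1.3293 -0.0109  1.6421 -1.1784]
socket 0 [ 0.6161 -0.2312  0.125 ] shift [-0.0037 -0.0001  0.0203]
t 10.1 tcp [ 0.6414 -0.2566  0.3535] xdir deg 129.73 tilt 0.64 open 0.0298 F [ 0.1764 -0.7182 -0.827 ] q [-0.4842  0.1676  1.3293 -0.0109  1.6421 -1.1784]
tilt deg (tip towards tool -x) -1.0 blob [374.1121 154.3925] tcp px [387.8906 138.1127] 107
```

Call:
move_arm(
  deltas=[-1, -0.003, 0, 0.01, 0, -1, -0.003, 0, 0.018, 0, -1, -0.003, 0, 0.026, 0, -1, -0.003, 0, 0.034, 0, -1, -0.003, 0, 0.04, 0, -1, -0.003, 0, 0.04, 0],
)

```text
t: 10.75
tool_pos: [0.6427, -0.2591, 0.3119]
tool_rot: [-1.334, -2.844, 0.017]
contact_force: [-0.3, 0.1, -0.6]
opening: 0.0294
```

Call:
move_arm(
  deltas=[-1, 0.007, 0, 0.005, 0, -1, 0.014, 0, 0.012, 0, -1, 0.02, 0, 0.02, 0, -1, 0.024, 0, 0.03, 0, -1, 0.024, 0, 0.04, 0, -1, 0.024, 0, 0.05, 0, -1, 0.024, 0, 0.05, 0],
)

```text
t: 11.45
tool_pos: [0.6263, -0.2406, 0.2588]
tool_rot: [-1.332, -2.84, 0.017]
contact_force: [0.1, -0.5, -2.0]
opening: 0.0298
```

```bash
python3 -c "
from h import *
hang('s9')"
```

```text
t 11.45 tcp [ 0.6263 -0.2406  0.2588] xdir deg 129.73 tilt 0.65 open 0.0298 F [ 0.1446 -0.4586 -2.0051] q [-0.4736  0.1605  1.4928 -0.0108  1.4922 -1.1662]
tilt deg (tip towards tool -x) 5.0 blob [359.5556 187.2626] tcp px [369.7878 172.5995] 99
```

View pics/s9.png

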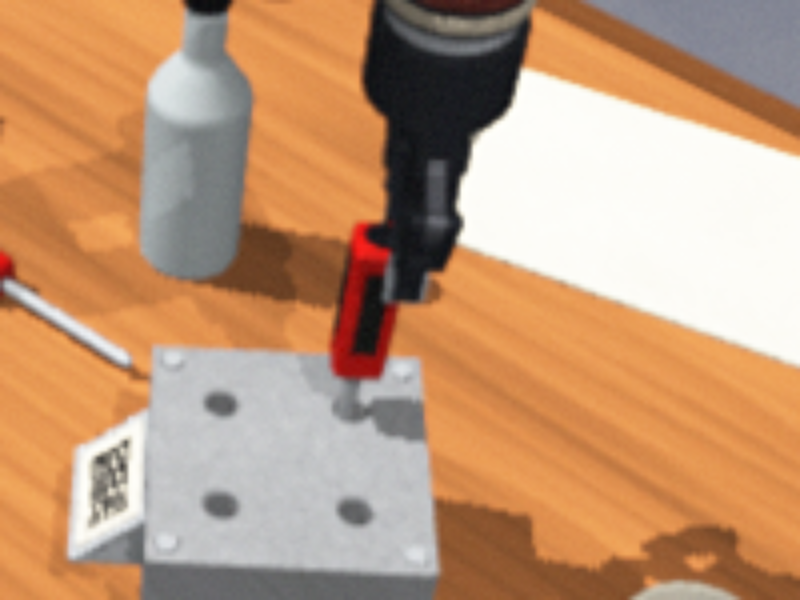

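Call:
move_arm(
  deltas=[-1, 0, 0, 0.012, 0, -1, 0, 0, 0.024, 0, -1, 0.0, 0, 0.032, 0, -1, 0, 0, 0.032, 0, 0.15, 0, 0, 0.032, 0, 0.15, 0, 0, 0.032, 0, 0.15, 0, 0, 0.032, 0, 0.15, 0, 0, 0.032, 0],
)

```text
t: 12.3
tool_pos: [0.6265, -0.2412, 0.2286]
tool_rot: [-1.333, -2.842, 0.017]
contact_force: [0.4, 0.7, -0.0]
opening: 0.0491
```

Call:
move_arm(
  deltas=[0.15, 0, 0, -0.04, 0, 0.15, 0, 0, -0.08, 0, 0.15, 0, 0, -0.12, 0, 0.15, 0, 0, -0.15, 0, 1, 0, 0, -0.17, 0],
)

```text
t: 12.8
tool_pos: [0.628, -0.2398, 0.403]
tool_rot: [1.333, 2.842, -0.017]
contact_force: [0.3, 0.7, 0.7]
opening: 0.0622
```

```bash
cat >> h.py <<'E'
def reds(n="side"):
    im,c=shot(n)
    for b in blobs(cv2.morphologyEx(red(im).astype(np.uint8),cv2.MORPH_CLOSE,np.ones((7,7))),40):
        v=cv2.fitLine(b.astype(np.float32),cv2.DIST_L2,0,.01,.01).ravel();x,y,w,h=cv2.boundingRect(b)
        print(n,"red",(x,y,w,h),"line deg",np.degrees(np.arctan2(v[1],v[0])).round(1))
def want(n="side"):
    for i,h in enumerate(H):
        q=project(n,[h+[0,0,.1],h]);v=q[1]-q[0];print("socket",i,"handle from",q[0].round(),"to",q[1].round(),"deg",np.degrees(np.arctan2(v[1],v[0])).round(1))
E
python3 -c "
from h import *
reds();want();im,c=shot('top');drivers(im,'top',c)
goto([.4978,.1760,.12],98.2)"
```

```text
side red (350, 180, 18, 37) line deg -79.8
side red (201, 180, 32, 24) line deg 30.0
side red (242, 163, 30, 24) line deg 32.6
side red (182, 132, 27, 23) line deg 34.3
socket 0 handle from [361. 184.] to [356. 214.] deg 100.6
socket 1 handle from [363. 210.] to [357. 239.] deg 101.5
socket 2 handle from [327. 182.] to [324. 212.] deg 96.2
socket 3 handle from [327. 208.] to [323. 238.] deg 96.5
driver px [207. 205.] centre [501.8 147.5] size [29.1 97.2] butt dir deg 98.2
driver px [142. 173.] centre [592.2 347.6] size [27.4 99.3] butt dir deg 91.4
driver px [220. 165.] centre [625.3 115.5] size [27.6 99.2] butt dir deg 91.4
t 12.9 tcp [ 0.6285 -0.2401  0.404 ] xdir deg 129.74 tilt 0.71 open 0.0763 F [-0.1511  0.0728  0.1931] q [-0.4713  0.1176  1.3024 -0.0109  1.7153 -1.1664]
shift [0.4063 0.1675 0.2787] turn 31.5
```

```bash
python3 -c "
from h import *
goto([.4968,.1825,.12],98.2)"
```

```text
t 12.9 tcp [ 0.6285 -0.2401  0.404 ] xdir deg 129.74 tilt 0.71 open 0.0763 F [-0.1511  0.0728  0.1931] q [-0.4713  0.1176  1.3024 -0.0109  1.7153 -1.1664]
shift [0.412  0.1709 0.2786] turn 31.5
```

Call:
move_arm(
  deltas=[1, 0.412, 0.171, 0.279, 31.5, 1, 0.412, 0.171, 0.279, 31.5, 1, 0.412, 0.171, 0.279, 31.5, 1, 0.412, 0.171, 0.279, 31.5, 1, 0.412, 0.171, 0.279, 31.5, 1, 0.412, 0.171, 0.279, 31.5, 1, 0.412, 0.171, 0.279, 31.5, 1, 0.412, 0.171, 0.279, 31.5, 1, 0.412, 0.171, 0.279, 31.5, 1, 0.412, 0.171, 0.279, 31.5],
)

```text
t: 13.9
tool_pos: [0.5005, 0.1655, 0.1292]
tool_rot: [2.051, 2.369, -0.016]
contact_force: [1.0, -0.5, 0.1]
opening: 0.0856
```

```bash
python3 -c "
from h import *
im,c=shot('wrist');drivers(im,'wrist',c)
goto([.4968,.1825,.031],98.2)"
```

```text
driver px [422. 264.] centre [620.3 136.8] size [39.1 62.6] butt dir deg 92.4
driver px [269. 233.] centre [500.5 145.9] size [ 29.9 103.5] butt dir deg 97.6
driver px [444.  22.] centre [590.8 306. ] size [38.7 27.6] butt dir deg 8.2
t 13.95 tcp [0.4954 0.1696 0.1237] xdir deg 98.45 tilt 0.87 open 0.0859 F [-5.2912  2.0363 -3.2911] q [ 0.1916 -0.0596  1.9556 -0.0084  1.2586  0.0469]
shift [0.0133 0.0044 0.0925] turn 0.2
```

Call:
move_arm(
  deltas=[1, 0.013, 0.003, 0.04, 0, 1, 0.013, 0.003, 0.075, 0, 1, 0.013, 0.003, 0.092, 0, 1, 0.013, 0.003, 0.092, 0, -1, 0.013, 0.003, 0.092, 0, -1, 0.013, 0.003, 0.092, 0, -1, 0.013, 0.003, 0.092, 0, -1, 0.013, 0.003, 0.092, 0, -1, 0.013, 0.003, 0.092, 0, -1, 0.013, 0.003, 0.092, 0],
)

```text
t: 14.95
tool_pos: [0.4966, 0.1821, 0.0331]
tool_rot: [-2.052, -2.379, 0.021]
contact_force: [-1.2, -0.4, 5.6]
opening: 0.0297
```

```bash
python3 -c "
from h import *
o,M=pose();x,y=o['tool_pos'][:2]
q=rk(-.122-.17,.08,.2);goto(q,129.7)"
```

```text
t 14.95 tcp [0.4966 0.1821 0.0331] xdir deg 98.44 tilt 0.76 open 0.0297 F [-1.2407 -0.389   5.622 ] q [ 0.2146  0.0857  1.9828 -0.0088  1.0839  0.0715]
t 14.95 tcp [0.4966 0.1821 0.0331] xdir deg 98.44 tilt 0.76 open 0.0297 F [-1.2407 -0.389   5.622 ] q [ 0.2146  0.0857  1.9828 -0.0088  1.0839  0.0715]
shift [-0.1241 -0.0788 -0.1651] turn -31.3
```

Call:
move_arm(
  deltas=[-1, 0, 0, -0.04, 0, -1, 0, 0, -0.08, 0, -1, -0.03, -0.02, -0.12, -8, -1, -0.07, -0.04, -0.14, -16, -1, -0.1, -0.06, -0.16, -24, -1, -0.124, -0.079, -0.165, -31.3, -1, -0.124, -0.079, -0.165, -31.3, -1, -0.124, -0.079, -0.165, -31.3, -1, -0.124, -0.079, -0.165, -31.3],
)

```text
t: 15.85
tool_pos: [0.4378, 0.05, 0.1991]
tool_rot: [-1.332, -2.839, 0.02]
contact_force: [-0.2, 0.1, -2.7]
opening: 0.0295
```

```bash
python3 -c "
from h import *
hang()
q=rk(-.122-.17,.08,.075);goto(q,129.7);q=rk(-.122-.17,0,.075);goto(q,129.7)"
```

```text
t 15.85 tcp [0.4378 0.05   0.1991] xdir deg 129.72 tilt 0.8 open 0.0295 F [-0.2305  0.0892 -2.6571] q [-0.0496 -0.3656  2.0811 -0.01    1.4359 -0.7415]
tilt deg (tip towards tool -x) 92.0 blob [244.7305 177.2837] tcp px [215.1752 172.0431] 141
t 15.9 tcp [0.4379 0.0502 0.1991] xdir deg 129.76 tilt 0.81 open 0.0294 F [ 0.0338 -0.7048 -1.7105] q [-0.0492 -0.3651  2.0808 -0.0101  1.4359 -0.7417]
shift [-0.0008  0.0016  0.1241] turn 0.1
t 15.9 tcp [0.4379 0.0502 0.1991] xdir deg 129.76 tilt 0.81 open 0.0294 F [ 0.0338 -0.7048 -1.7105] q [-0.0492 -0.3651  2.0808 -0.0101  1.4359 -0.7417]
shift [-0.0007 -0.0784  0.1252] turn 0.1
```

Call:
move_arm(
  deltas=[-1, 0, 0.002, 0.05, 0, -1, 0, 0.002, 0.1, 0, -1, 0, 0.002, 0.132, 0, -1, 0, 0.002, 0.132, 0, -1, 0, -0.03, 0.132, 0, -1, 0, -0.06, 0.132, 0, -1, 0, -0.078, 0.132, 0, -1, 0, -0.078, 0.132, 0],
)

```text
t: 16.7
tool_pos: [0.3768, -0.0015, 0.0698]
tool_rot: [-1.334, -2.841, 0.02]
contact_force: [0.1, 0.0, -1.6]
opening: 0.0296
```

```bash
python3 -c "
from h import *
hang();o,M=pose()
for t,p in arc(.17,(88,82,75,65,55,45,35,25,15,7,0),-.011): print(t,(M.T@(p-o['tool_pos'])).round(3))"
```

```text
t 16.7 tcp [ 0.3768 -0.0015  0.0698] xdir deg 129.68 tilt 0.74 open 0.0296 F [ 0.1306  0.0005 -1.5837] q [-0.1942 -0.3943  2.3307 -0.0123  1.2112 -0.8823]
tilt deg (tip towards tool -x) 78.0 blob [235.5172 239.7011] tcp px [215.9273 233.8554] 87
t 16.75 tcp [ 0.3778 -0.0011  0.07  ] xdir deg 129.7 tilt 0.69 open 0.0297 F [ 0.3202 -0.1519 -1.7522] q [-0.193  -0.3926  2.3291 -0.0118  1.21   -0.8818]
88 [-0.    -0.001 -0.024]
82 [-0.003 -0.002 -0.042]
75 [-0.009 -0.002 -0.062]
65 [-0.021 -0.002 -0.089]
55 [-0.037 -0.002 -0.113]
45 [-0.058 -0.003 -0.135]
35 [-0.082 -0.003 -0.152]
25 [-0.108 -0.003 -0.165]
15 [-0.137 -0.003 -0.174]
7 [-0.161 -0.003 -0.177]
0 [-0.181 -0.003 -0.176]
```

Call:
move_arm(
  deltas=[-1, -0.002, -0.001, -0.035, 0, -1, -0.008, -0.002, -0.06, 0, -1, -0.02, -0.002, -0.088, 0, -1, -0.037, -0.002, -0.113, 0, -1, -0.058, -0.003, -0.135, 0, -1, -0.082, -0.003, -0.152, 0, -1, -0.108, -0.003, -0.165, 0, -1, -0.137, -0.003, -0.174, 0, -1, -0.161, -0.003, -0.177, 0, -1, -0.18, -0.003, -0.176, 0],
)

```text
t: 17.75
tool_pos: [0.4942, -0.14, 0.2489]
tool_rot: [1.334, 2.844, -0.017]
contact_force: [-0.9, 1.2, -0.4]
opening: 0.0293
```

```bash
cat >> h.py <<'E'
def shaft(n="side"):
    "shaft line of the held driver: vertical-ish bright/grey strip found below the red handle by row-wise edges"
    o,M=pose();im,c=shot(n);bs=blobs(cv2.morphologyEx(red(im).astype(np.uint8),cv2.MORPH_CLOSE,np.ones((7,7))),40)
    pp=project(n,o['tool_pos']-[0,0,.06],c)[0];b=min(bs,key=lambda b:np.linalg.norm(b.mean(0)-pp))
    bot=b[b[:,1]>b[:,1].max()-4].mean(0);top=b[b[:,1]<b[:,1].min()+5].mean(0)
    print("red box",cv2.boundingRect(b),"bottom",bot,"in tool",intool(n,bot),"top",top);return im,bot
E
python3 -c "
from h import *
hang();im,b=shaft()
x,y=int(b[0]),int(b[1]);cv2.imwrite('pics/s10.png',cv2.resize(im[y-60:y+60,x-80:x+80],(800,600))[:,:,::-1]);print(x-80,y-60)"
```

```text
t 17.75 tcp [ 0.4942 -0.14    0.2489] xdir deg 129.75 tilt 0.61 open 0.0293 F [-0.8751  1.2387 -0.3748] q [-0.4156 -0.2122  1.8752 -0.0108  1.4786 -1.1084]
tilt deg (tip towards tool -x) 7.0 blob [283.9796 199.7041] tcp px [292.879  184.8491] 98
t 17.8 tcp [ 0.495  -0.1415  0.2482] xdir deg 129.68 tilt 0.67 open 0.0298 F [-1.7196 -0.9128 -1.1929] q [-0.4173 -0.2092  1.8737 -0.0117  1.4763 -1.1087]
t 17.85 tcp [ 0.4939 -0.1404  0.2477] xdir deg 129.68 tilt 0.66 open 0.0293 F [-0.3852  0.811  -2.2622] q [-0.4163 -0.2113  1.8764 -0.0116  1.4774 -1.1077]
red box (280, 180, 13, 38) bottom [285.8824 216.2941] in tool [0.0142 0.     0.1001] top [283.1667 181.6667]
205 156
```

```bash
python3 -c "
from h import *
totip(1,(.015,-.001,.208),.02)"
```

```text
t 17.85 tcp [ 0.4939 -0.1404  0.2477] xdir deg 129.68 tilt 0.66 open 0.0293 F [-0.3852  0.811  -2.2622] q [-0.4163 -0.2113  1.8764 -0.0116  1.4774 -1.1077]
socket 1 [ 0.5584 -0.2791  0.125 ] shift [-0.1625 -0.0368 -0.1042]
```

Call:
move_arm(
  deltas=[-1, 0, 0, -0.04, 0, -1, 0, 0, -0.08, 0, -1, 0, 0, -0.104, 0, -1, -0.04, -0.01, -0.104, 0, -1, -0.08, -0.02, -0.104, 0, -1, -0.11, -0.027, -0.104, 0, -1, -0.14, -0.034, -0.104, 0, -1, -0.1625, -0.037, -0.104, 0, -1, -0.1625, -0.037, -0.104, 0, -1, -0.1625, -0.037, -0.104, 0],
)

```text
t: 18.85
tool_pos: [0.5702, -0.2872, 0.3529]
tool_rot: [-1.334, -2.843, 0.017]
contact_force: [-0.8, 0.0, -2.2]
opening: 0.0296
```

```bash
python3 - <<'E'
from h import *
im,b=shaft();x,y=int(b[0]),int(b[1]);X,Y=x-50,y-30
cv2.imwrite('pics/s11.png',cv2.resize(im[Y:Y+75,X:X+100],(800,600),interpolation=cv2.INTER_CUBIC)[:,:,::-1]);print(X,Y,project("side",H[1]))
E
```

```text
t 18.85 tcp [ 0.5702 -0.2872  0.3529] xdir deg 129.72 tilt 0.64 open 0.0296 F [-0.7612  0.019  -2.173 ] q [-0.5785  0.0459  1.461  -0.0112  1.6342 -1.2725]
t 18.9 tcp [ 0.5701 -0.2869  0.3531] xdir deg 129.74 tilt 0.65 open 0.0292 F [-0.645   0.1081 -1.8329] q [-0.5783  0.0449  1.4617 -0.0113  1.6341 -1.2726]
red box (350, 157, 27, 60) bottom [353.5833 215.    ] in tool [ 0.031  -0.      0.1485] top [370.5263 158.4737]
303 185 [[356.9964 239.2796]]
```

View pics/s11.png

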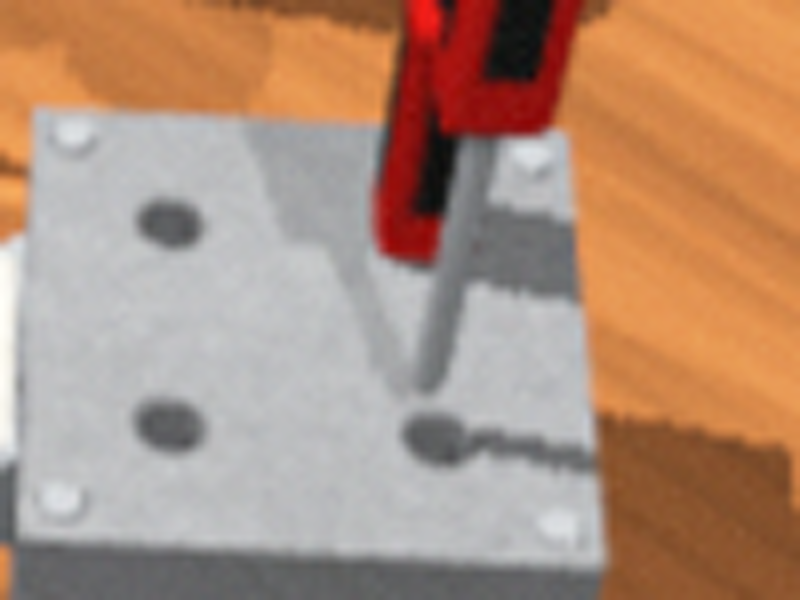

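```bash
python3 -c "
from h import *
t=intool('side',(356.5,233.4),-.001);s=intool('side',(362.,202.),-.001);print(t,s,np.degrees(np.arctan2(*(t-s)[[0,2]])))
totip(1,t,.0)"|grep -v ^t
```

```text
[ 0.0178 -0.001   0.2082] [ 0.0187 -0.001   0.1062] -0.5207067402633739
socket 1 [ 0.5584 -0.2791  0.125 ] shift [-0.0034 -0.0006  0.0199]
```

Call:
move_arm(
  deltas=[-1, -0.003, 0, 0.01, 0, -1, -0.003, 0, 0.02, 0, -1, -0.003, 0, 0.035, 0, -1, -0.003, 0, 0.055, 0, -1, -0.003, 0, 0.075, 0, -1, -0.003, 0, 0.095, 0, -1, -0.003, 0, 0.115, 0, -1, -0.003, 0, 0.122, 0, -1, -0.003, 0, 0.122, 0],
)

```text
t: 19.8
tool_pos: [0.5704, -0.2898, 0.2287]
tool_rot: [-1.332, -2.84, 0.017]
contact_force: [0.3, -0.7, -1.1]
opening: 0.0295
```

Call:
move_arm(
  deltas=[0.15, 0, 0, 0, 0, 0.15, 0, 0, 0, 0, 0.15, 0, 0, 0, 0, 0.15, 0, 0, 0, 0, 0.15, 0, 0, -0.04, 0, 0.15, 0, 0, -0.08, 0, 0.15, 0, 0, -0.12, 0, 0.15, 0, 0, -0.16, 0, 1, 0, 0, -0.17, 0],
)

```text
t: 20.7
tool_pos: [0.5729, -0.289, 0.4064]
tool_rot: [1.331, 2.838, -0.019]
contact_force: [0.7, 0.3, 0.2]
opening: 0.0623
```

```bash
python3 -c "
from h import *
reds();want();im,c=shot('top');drivers(im,'top',c)
goto([.6244,.1505,.12],91.4)"
```

```text
side red (350, 180, 20, 63) line deg -88.1
side red (242, 163, 30, 24) line deg 32.6
side red (182, 132, 27, 23) line deg 34.8
socket 0 handle from [361. 184.] to [356. 214.] deg 100.6
socket 1 handle from [363. 210.] to [357. 239.] deg 101.5
socket 2 handle from [327. 182.] to [324. 212.] deg 96.2
socket 3 handle from [327. 208.] to [323. 238.] deg 96.5
driver px [142. 173.] centre [592.2 347.6] size [27.4 99.3] butt dir deg 91.4
driver px [220. 165.] centre [625.3 115.5] size [27.6 99.1] butt dir deg 91.4
t 20.8 tcp [ 0.5724 -0.2887  0.4022] xdir deg 129.75 tilt 0.67 open 0.0759 F [ 0.2505 -0.1333 -0.3982] q [-0.5787  0.0446  1.3824 -0.0114  1.7115 -1.2741]
shift [0.3062 0.3236 0.2771] turn 38.4
```

Call:
move_arm(
  deltas=[1, 0.306, 0.324, 0.277, 38.4, 1, 0.306, 0.324, 0.277, 38.4, 1, 0.306, 0.324, 0.277, 38.4, 1, 0.306, 0.324, 0.277, 38.4, 1, 0.306, 0.324, 0.277, 38.4, 1, 0.306, 0.324, 0.277, 38.4, 1, 0.306, 0.324, 0.277, 38.4, 1, 0.306, 0.324, 0.277, 38.4, 1, 0.306, 0.324, 0.277, 38.4, 1, 0.306, 0.324, 0.277, 38.4],
)

```text
t: 21.8
tool_pos: [0.6206, 0.1331, 0.1282]
tool_rot: [2.193, 2.245, -0.021]
contact_force: [0.4, -0.5, 0.6]
opening: 0.0853
```

Call:
move_arm(
  deltas=[1, 0, 0, 0, 0],
)

```text
t: 21.9
tool_pos: [0.616, 0.1369, 0.1205]
tool_rot: [-2.185, -2.249, 0.034]
contact_force: [-0.8, -1.2, 0.5]
opening: 0.0854
```

```bash
python3 -c "
from h import *
im,c=shot('wrist');drivers(im,'wrist',c)
goto([.6244,.1505,.031],91.4)"
```

```text
driver px [285. 243.] centre [624.4 113.4] size [ 29.8 103.3] butt dir deg 92.5
t 21.95 tcp [0.6164 0.1351 0.1217] xdir deg 91.58 tilt 1.27 open 0.0857 F [-0.1335 -0.6064 -0.3115] q [ 0.1023  0.1931  1.6934 -0.0112  1.2744  0.0783]
shift [0.0162 0.0101 0.0903] turn 0.2
```

Call:
move_arm(
  deltas=[1, 0.016, 0.01, 0.04, 0, 1, 0.016, 0.01, 0.075, 0, 1, 0.016, 0.01, 0.09, 0, 1, 0.016, 0.01, 0.09, 0, -1, 0.016, 0.01, 0.09, 0, -1, 0.016, 0.01, 0.09, 0, -1, 0.016, 0.01, 0.09, 0, -1, 0.016, 0.01, 0.09, 0, -1, 0.016, 0.01, 0.09, 0, -1, 0.016, 0.01, 0.09, 0],
)

```text
t: 22.95
tool_pos: [0.6255, 0.1503, 0.0333]
tool_rot: [-2.189, -2.25, 0.031]
contact_force: [-1.5, -0.0, 5.5]
opening: 0.0298
```

```bash
python3 -c "
from h import *
q=rk(-.122-.17,.08,.2);goto(q,129.7)"
```

```text
t 22.95 tcp [0.6255 0.1503 0.0333] xdir deg 91.58 tilt 1.15 open 0.0298 F [-1.5101 -0.0231  5.4715] q [ 0.1244  0.3288  1.6966 -0.0117  1.1332  0.102 ]
shift [-0.0977 -0.1925 -0.1625] turn -38.1
```

Call:
move_arm(
  deltas=[-1, 0, 0, -0.04, 0, -1, 0, 0, -0.08, 0, -1, -0.02, -0.04, -0.12, -8, -1, -0.04, -0.08, -0.16, -16, -1, -0.06, -0.12, -0.163, -24, -1, -0.08, -0.16, -0.163, -32, -1, -0.098, -0.192, -0.163, -38.1, -1, -0.098, -0.192, -0.163, -38.1, -1, -0.098, -0.192, -0.163, -38.1, -1, -0.098, -0.192, -0.163, -38.1],
)

```text
t: 23.95
tool_pos: [0.4394, 0.0494, 0.2008]
tool_rot: [-1.333, -2.836, 0.027]
contact_force: [0.6, 0.6, -1.7]
opening: 0.0296
```

```bash
python3 -c "
from h import *
hang()
q=rk(-.122-.17,.08,.068);goto(q,129.7);q=rk(-.122-.17,0,.068);goto(q,129.7)"
```

```text
t 23.95 tcp [0.4394 0.0494 0.2008] xdir deg 129.66 tilt 1.11 open 0.0296 F [ 0.6164  0.6304 -1.6898] q [-0.0491 -0.3592  2.0735 -0.0132  1.4415 -0.7395]
tilt deg (tip towards tool -x) 81.0 blob [236.2222 178.1333] tcp px [215.7996 171.3166] 90
t 24.0 tcp [0.4396 0.0495 0.2007] xdir deg 129.69 tilt 1.12 open 0.0296 F [-0.326   0.0107 -1.4306] q [-0.0488 -0.3582  2.0729 -0.0132  1.4416 -0.7396]
shift [0.0008 0.0016 0.1327] turn -0.0
t 24.0 tcp [0.4396 0.0495 0.2007] xdir deg 129.69 tilt 1.12 open 0.0296 F [-0.326   0.0107 -1.4306] q [-0.0488 -0.3582  2.0729 -0.0132  1.4416 -0.7396]
shift [ 0.0007 -0.0784  0.1343] turn -0.0
```

Call:
move_arm(
  deltas=[-1, 0, 0.002, 0.05, 0, -1, 0, 0.002, 0.1, 0, -1, 0, 0.002, 0.133, 0, -1, 0, 0.002, 0.133, 0, -1, 0, -0.03, 0.133, 0, -1, 0, -0.06, 0.134, 0, -1, 0, -0.078, 0.134, 0, -1, 0, -0.078, 0.134, 0],
)

```text
t: 24.8
tool_pos: [0.3784, -0.0028, 0.0703]
tool_rot: [-1.335, -2.837, 0.027]
contact_force: [0.1, -0.3, -1.7]
opening: 0.0297
```

```bash
python3 -c "
from h import *
hang();o,M=pose()
for t,p in arc(.17,(82,75,65,55,45,35,25,15,7,0),-.012): print(t,(M.T@(p-o['tool_pos'])).round(3))"
```

```text
t 24.8 tcp [ 0.3784 -0.0028  0.0703] xdir deg 129.59 tilt 1.04 open 0.0297 F [ 0.1173 -0.3083 -1.6673] q [-0.1943 -0.3862  2.3242 -0.0163  1.2133 -0.8794]
tilt deg (tip towards tool -x) 73.0 blob [235.3763 239.0753] tcp px [216.7602 233.6538] 93
t 24.85 tcp [ 0.3793 -0.0024  0.0704] xdir deg 129.61 tilt 0.98 open 0.0292 F [ 0.105   0.2789 -1.7208] q [-0.1931 -0.3846  2.3227 -0.0158  1.2121 -0.8788]
82 [-0.001 -0.002 -0.042]
75 [-0.007 -0.002 -0.062]
65 [-0.019 -0.003 -0.089]
55 [-0.036 -0.003 -0.114]
45 [-0.056 -0.004 -0.135]
35 [-0.081 -0.004 -0.152]
25 [-0.107 -0.004 -0.165]
15 [-0.136 -0.004 -0.173]
7 [-0.16  -0.004 -0.176]
0 [-0.18  -0.004 -0.176]
```

Call:
move_arm(
  deltas=[-1, 0, -0.001, -0.035, 0, -1, -0.007, -0.002, -0.06, 0, -1, -0.019, -0.003, -0.088, 0, -1, -0.036, -0.003, -0.113, 0, -1, -0.056, -0.004, -0.135, 0, -1, -0.081, -0.004, -0.152, 0, -1, -0.107, -0.004, -0.165, 0, -1, -0.136, -0.004, -0.173, 0, -1, -0.16, -0.004, -0.176, 0, -1, -0.18, -0.004, -0.176, 0],
)

```text
t: 25.85
tool_pos: [0.4956, -0.1417, 0.2493]
tool_rot: [-1.335, -2.841, 0.024]
contact_force: [-1.4, 1.4, -1.4]
opening: 0.0297
```

```bash
python3 -c "
from h import *
hang();shaft()
totip(2,(.018,-.001,.208),.02)"
```

```text
t 25.85 tcp [ 0.4956 -0.1417  0.2493] xdir deg 129.65 tilt 0.88 open 0.0297 F [-1.4315  1.446  -1.442 ] q [-0.4154 -0.2057  1.8689 -0.0152  1.4811 -1.1061]
tilt deg (tip towards tool -x) 6.000000000000001 blob [284.7216 199.701 ] tcp px [293.9345 184.7716] 97
t 25.9 tcp [ 0.4966 -0.1435  0.249 ] xdir deg 129.59 tilt 0.94 open 0.0301 F [-2.3652 -0.9375 -0.8538] q [-0.4172 -0.2026  1.8669 -0.0163  1.4787 -1.1065]
t 25.95 tcp [ 0.4955 -0.1423  0.2485] xdir deg 129.58 tilt 0.94 open 0.0297 F [-0.7912  0.7883 -1.954 ] q [-0.4161 -0.2049  1.8697 -0.0162  1.4799 -1.1054]
red box (281, 180, 13, 39) bottom [286.5    216.6429] in tool [0.0152 0.     0.1014] top [284.1667 181.6667]
t 25.95 tcp [ 0.4955 -0.1423  0.2485] xdir deg 129.58 tilt 0.94 open 0.0297 F [-0.7912  0.7883 -1.954 ] q [-0.4161 -0.2049  1.8697 -0.0162  1.4799 -1.1054]
socket 2 [ 0.5682 -0.1735  0.125 ] shift [-0.0879  0.0388 -0.1048]
```

Call:
move_arm(
  deltas=[-1, 0, 0, -0.04, 0, -1, 0, 0, -0.08, 0, -1, 0, 0, -0.105, 0, -1, -0.03, 0.013, -0.105, 0, -1, -0.06, 0.026, -0.105, 0, -1, -0.088, 0.039, -0.105, 0, -1, -0.088, 0.039, -0.105, 0, -1, -0.088, 0.039, -0.105, 0, -1, -0.088, 0.039, -0.105, 0],
)

```text
t: 26.85
tool_pos: [0.5823, -0.1829, 0.3537]
tool_rot: [-1.336, -2.841, 0.025]
contact_force: [0.3, 0.9, -2.4]
opening: 0.0295
```

```bash
python3 -c "
from h import *
im,b=shaft();totip(2,(.018,-.001,.208),.0);hang()
P=project('side',[get_obs()['tool_pos']]);
g=cv2.cvtColor(im,cv2.COLOR_RGB2GRAY)
for y in range(int(b[1])+3,int(b[1])+34,4): print(y,g[y,int(b[0])-16:int(b[0])+14].tolist())
print(int(b[0])-16,project('side',H[2]))"
```

```text
t 26.85 tcp [ 0.5823 -0.1829  0.3537] xdir deg 129.64 tilt 0.93 open 0.0295 F [ 0.2591  0.8721 -2.4224] q [-0.4195 -0.0182  1.5244 -0.016   1.6381 -1.1123]
t 26.9 tcp [ 0.5822 -0.183   0.3539] xdir deg 129.63 tilt 0.93 open 0.0292 F [ 0.5701  0.4995 -1.2836] q [-0.4197 -0.0187  1.5246 -0.0161  1.6379 -1.1123]
red box (322, 130, 16, 44) bottom [328.5   172.125] in tool [ 0.0152 -0.      0.1006] top [327.6364 131.8182]
t 26.9 tcp [ 0.5822 -0.183   0.3539] xdir deg 129.63 tilt 0.93 open 0.0292 F [ 0.5701  0.4995 -1.2836] q [-0.4197 -0.0187  1.5246 -0.0161  1.6379 -1.1123]
socket 2 [ 0.5682 -0.1735  0.125 ] shift [-0.0006 -0.0002  0.0209]
t 26.9 tcp [ 0.5822 -0.183   0.3539] xdir deg 129.63 tilt 0.93 open 0.0292 F [ 0.5701  0.4995 -1.2836] q [-0.4197 -0.0187  1.5246 -0.0161  1.6379 -1.1123]
tilt deg (tip towards tool -x) 6.000000000000001 blob [328.8803 152.3675] tcp px [339.9151 135.434 ] 117
175 [141, 135, 136, 134, 136, 133, 133, 137, 134, 134, 133, 130, 125, 126, 102, 90, 91, 85, 89, 90, 88, 85, 85, 84, 84, 79, 84, 79, 83, 80]
179 [135, 132, 131, 134, 134, 132, 136, 136, 132, 131, 13
[... 325 characters left out ...]
155, 151, 145, 149, 148, 150, 135, 124, 122, 124, 127]
191 [148, 147, 151, 153, 152, 151, 155, 154, 156, 157, 157, 145, 124, 112, 109, 114, 145, 162, 160, 162, 163, 160, 158, 155, 153, 153, 148, 146, 147, 144]
195 [150, 151, 148, 145, 148, 145, 150, 147, 153, 154, 144, 132, 116, 114, 105, 135, 153, 155, 151, 151, 148, 151, 157, 159, 156, 163, 163, 161, 158, 155]
199 [182, 183, 178, 179, 159, 151, 152, 156, 161, 170, 147, 125, 114, 110, 115, 157, 170, 164, 165, 166, 169, 170, 168, 166, 157, 157, 159, 163, 159, 162]
203 [172, 158, 156, 174, 182, 182, 163, 155, 156, 149, 132, 117, 108, 111, 162, 181, 183, 180, 174, 175, 175, 178, 179, 176, 175, 176, 176, 174, 178, 181]
312 [[323.5361 212.3238]]
```

Call:
move_arm(
  deltas=[-1, -0.002, 0, 0.01, 0, -1, -0.002, 0, 0.02, 0, -1, -0.002, 0, 0.035, 0, -1, -0.002, 0, 0.055, 0, -1, -0.002, 0, 0.075, 0, -1, -0.002, 0, 0.095, 0, -1, -0.002, 0, 0.115, 0, -1, -0.002, 0, 0.123, 0, -1, -0.002, 0, 0.123, 0],
)

```text
t: 27.85
tool_pos: [0.5811, -0.1859, 0.2281]
tool_rot: [-1.335, -2.837, 0.025]
contact_force: [-1.3, -0.1, -1.3]
opening: 0.0295
```

Call:
move_arm(
  deltas=[0.15, 0, 0, 0, 0, 0.15, 0, 0, 0, 0, 0.15, 0, 0, 0, 0, 0.15, 0, 0, 0, 0, 0.15, 0, 0, -0.04, 0, 0.15, 0, 0, -0.08, 0, 0.15, 0, 0, -0.12, 0, 0.15, 0, 0, -0.16, 0, 1, 0, 0, -0.17, 0, 1, 0, 0, -0.17, 0],
)

```text
t: 28.85
tool_pos: [0.5839, -0.1842, 0.4015]
tool_rot: [-1.337, -2.842, 0.025]
contact_force: [-0.2, 0.9, -0.7]
opening: 0.0758
```

```bash
python3 -c "
from h import *
reds();want();im,c=shot('top');drivers(im,'top',c)
goto([.5913,.3826,.12],91.4)"
```

```text
side red (350, 180, 20, 65) line deg -87.4
side red (319, 179, 16, 37) line deg -84.1
side red (182, 132, 28, 23) line deg 34.1
socket 0 handle from [361. 184.] to [356. 214.] deg 100.6
socket 1 handle from [363. 210.] to [357. 239.] deg 101.5
socket 2 handle from [327. 182.] to [324. 212.] deg 96.2
socket 3 handle from [327. 208.] to [323. 238.] deg 96.5
driver px [359. 181.] centre [ 586.4 -302.6] size [32.2 46.7] butt dir deg 118.1
driver px [142. 173.] centre [592.2 347.6] size [27.4 99.3] butt dir deg 91.4
t 28.95 tcp [ 0.583  -0.1838  0.3966] xdir deg 129.6 tilt 1.04 open 0.0852 F [ 0.0359 -0.9203 -0.283 ] q [-0.4203 -0.0184  1.4551 -0.0162  1.7135 -1.1138]
shift [0.4309 0.3725 0.2701] turn 38.2
```

Three home; now the last driver.

Call:
move_arm(
  deltas=[1, 0.431, 0.372, 0.27, 38.2, 1, 0.431, 0.372, 0.27, 38.2, 1, 0.431, 0.372, 0.27, 38.2, 1, 0.431, 0.372, 0.27, 38.2, 1, 0.431, 0.372, 0.27, 38.2, 1, 0.431, 0.372, 0.27, 38.2, 1, 0.431, 0.372, 0.27, 38.2, 1, 0.431, 0.372, 0.27, 38.2, 1, 0.431, 0.372, 0.27, 38.2, 1, 0.431, 0.372, 0.27, 38.2],
)

```text
t: 29.95
tool_pos: [0.5872, 0.2634, 0.175]
tool_rot: [-2.191, -2.245, 0.035]
contact_force: [-0.0, 0.8, 0.4]
opening: 0.0853
```

```bash
python3 -c "
from h import *
im,c=shot('wrist');drivers(im,'wrist',c)
goto([.5913,.3826,.12],91.4)"
```

```text
driver px [284.  97.] centre [591.8 345.5] size [29.7 99.7] butt dir deg 91.7
t 30.0 tcp [0.5843 0.2687 0.17  ] xdir deg 91.67 tilt 1.58 open 0.0854 F [-4.7761  1.8507 -2.5891] q [ 0.316   0.1752  1.6277 -0.0015  1.3662  0.2873]
shift [0.1141 0.0116 0.0487] turn 0.3
```

Call:
move_arm(
  deltas=[1, 0.05, 0.005, 0.03, 0, 1, 0.09, 0.011, 0.048, 0, 1, 0.113, 0.011, 0.07, 0, 1, 0.113, 0.011, 0.115, 0, 1, 0.113, 0.011, 0.137, 0, 1, 0.113, 0.011, 0.137, 0, 1, 0.113, 0.011, 0.137, 0],
)

```text
t: 30.7
tool_pos: [0.5872, 0.3798, 0.0299]
tool_rot: [-2.18, -2.244, 0.044]
contact_force: [0.5, -0.7, -0.1]
opening: 0.0854
```

Call:
move_arm(
  deltas=[-1, 0, 0, 0, 0, -1, 0, 0, 0, 0, -1, 0, 0, 0, 0, -1, 0, 0, 0, 0, -1, 0, 0, 0, 0, -1, 0, 0, 0, 0, -1, 0, 0, 0, 0],
)

```text
t: 31.4
tool_pos: [0.5883, 0.3801, 0.0316]
tool_rot: [-2.181, -2.245, 0.041]
contact_force: [-0.1, -1.1, 5.5]
opening: 0.0298
```

```bash
python3 -c "
from h import *
q=rk(-.122-.17,.08,.2);goto(q,129.7)"
```

```text
t 31.4 tcp [0.5883 0.3801 0.0316] xdir deg 91.66 tilt 1.63 open 0.0298 F [-0.1249 -1.1345  5.5175] q [0.4667 0.4504 1.54   0.0026 1.1796 0.4369]
shift [-0.3279 -0.1638 -0.1608] turn -38.0
```

Call:
move_arm(
  deltas=[-1, 0, 0, -0.04, 0, -1, 0, 0, -0.08, 0, -1, -0.04, -0.02, -0.1, -6, -1, -0.08, -0.04, -0.12, -12, -1, -0.12, -0.06, -0.14, -18, -1, -0.16, -0.08, -0.16, -24, -1, -0.2, -0.1, -0.16, -30, -1, -0.24, -0.12, -0.16, -36, -1, -0.28, -0.14, -0.16, -38, -1, -0.31, -0.155, -0.16, -38],
)

```text
t: 32.4
tool_pos: [0.4446, 0.066, 0.1976]
tool_rot: [-1.327, -2.824, 0.034]
contact_force: [0.8, -0.3, -2.1]
opening: 0.0295
```

Call:
move_arm(
  deltas=[-1, 0, 0, 0, 0, -1, 0, 0, 0, 0, -1, 0, 0, 0, 0],
)

```text
t: 32.7
tool_pos: [0.4445, 0.0665, 0.1972]
tool_rot: [-1.326, -2.823, 0.034]
contact_force: [0.3, -0.2, -1.8]
opening: 0.0295
```

```bash
python3 -c "
from h import *
hang()
q=rk(-.122-.17,.08,.068);goto(q,129.7);q=rk(-.122-.17,0,.068);goto(q,129.7)"
```

```text
t 32.7 tcp [0.4445 0.0665 0.1972] xdir deg 129.67 tilt 1.77 open 0.0295 F [ 0.2583 -0.2462 -1.7665] q [-0.0113 -0.3248  2.0537 -0.0106  1.4418 -0.7023]
tilt deg (tip towards tool -x) 83.0 blob [232.2614 174.2045] tcp px [212.7236 167.7839] 88
t 32.75 tcp [0.4447 0.0667 0.1973] xdir deg 129.7 tilt 1.77 open 0.0296 F [ 0.6406  0.5416 -1.4299] q [-0.0107 -0.3244  2.0532 -0.0107  1.4418 -0.7023]
shift [-0.0106 -0.0122  0.1296] turn 0.0
t 32.75 tcp [0.4447 0.0667 0.1973] xdir deg 129.7 tilt 1.77 open 0.0296 F [ 0.6406  0.5416 -1.4299] q [-0.0107 -0.3244  2.0532 -0.0107  1.4418 -0.7023]
shift [-0.0106 -0.0922  0.1319] turn 0.0
```

Call:
move_arm(
  deltas=[-1, -0.01, -0.012, 0.05, 0, -1, -0.01, -0.012, 0.1, 0, -1, -0.01, -0.012, 0.13, 0, -1, -0.01, -0.012, 0.13, 0, -1, -0.01, -0.04, 0.13, 0, -1, -0.01, -0.07, 0.131, 0, -1, -0.01, -0.092, 0.132, 0, -1, -0.01, -0.092, 0.132, 0],
)

```text
t: 33.55
tool_pos: [0.3767, -0.0016, 0.0697]
tool_rot: [-1.328, -2.825, 0.033]
contact_force: [0.7, 0.1, -1.5]
opening: 0.0293
```

```bash
python3 -c "
from h import *
hang();o,M=pose()
for t,p in arc(.17,(82,75,65,55,45,35,25,15,7,0),-.012): print(t,(M.T@(p-o['tool_pos'])).round(3))"
```

```text
t 33.55 tcp [ 0.3767 -0.0016  0.0697] xdir deg 129.66 tilt 1.67 open 0.0293 F [ 0.6614  0.1375 -1.5227] q [-0.1916 -0.3783  2.3199 -0.017   1.2243 -0.878 ]
tilt deg (tip towards tool -x) 78.0 blob [235.2738 239.631 ] tcp px [215.9338 233.9552] 84
t 33.6 tcp [ 0.3778 -0.0012  0.07  ] xdir deg 129.67 tilt 1.58 open 0.0294 F [ 0.2825  0.3155 -1.6512] q [-0.1905 -0.3766  2.3181 -0.0163  1.2231 -0.8773]
82 [-0.003 -0.002 -0.043]
75 [-0.008 -0.003 -0.063]
65 [-0.02  -0.003 -0.09 ]
55 [-0.036 -0.004 -0.115]
45 [-0.057 -0.005 -0.136]
35 [-0.081 -0.005 -0.154]
25 [-0.107 -0.005 -0.167]
15 [-0.136 -0.006 -0.175]
7 [-0.159 -0.006 -0.178]
0 [-0.18  -0.006 -0.178]
```

Call:
move_arm(
  deltas=[-1, 0, -0.001, -0.035, 0, -1, -0.008, -0.002, -0.06, 0, -1, -0.02, -0.003, -0.089, 0, -1, -0.036, -0.004, -0.114, 0, -1, -0.057, -0.005, -0.136, 0, -1, -0.081, -0.005, -0.153, 0, -1, -0.107, -0.005, -0.166, 0, -1, -0.136, -0.006, -0.174, 0, -1, -0.159, -0.006, -0.177, 0, -1, -0.18, -0.006, -0.177, 0],
)

```text
t: 34.6
tool_pos: [0.4951, -0.1417, 0.2482]
tool_rot: [-1.327, -2.83, 0.03]
contact_force: [-0.7, 1.2, -0.4]
opening: 0.0303
```

```bash
python3 -c "
from h import *
hang();shaft()
totip(3,(.018,-.001,.208),.02)"
```

```text
t 34.6 tcp [ 0.4951 -0.1417  0.2482] xdir deg 129.75 tilt 1.42 open 0.0303 F [-0.6815  1.2458 -0.3962] q [-0.4142 -0.1972  1.8636 -0.0186  1.4916 -1.1063]
tilt deg (tip towards tool -x) 5.0 blob [284.64 199.07] tcp px [293.739  185.2765] 100
t 34.65 tcp [ 0.4961 -0.1436  0.2478] xdir deg 129.67 tilt 1.43 open 0.0299 F [-2.4428 -0.7042  0.2308] q [-0.4161 -0.1939  1.8614 -0.02    1.489  -1.1068]
t 34.7 tcp [ 0.4949 -0.1425  0.2473] xdir deg 129.66 tilt 1.49 open 0.0297 F [ 0.3479  0.0191 -1.6902] q [-0.4151 -0.1961  1.8642 -0.02    1.4902 -1.1056]
red box (281, 179, 13, 39) bottom [286.5  216.25] in tool [0.014  0.     0.0973] top [283.8 181. ]
t 34.7 tcp [ 0.4949 -0.1425  0.2473] xdir deg 129.66 tilt 1.49 open 0.0297 F [ 0.3479  0.0191 -1.6902] q [-0.4151 -0.1961  1.8642 -0.02    1.4902 -1.1056]
socket 3 [ 0.5105 -0.2214  0.125 ] shift [-0.0892 -0.0348 -0.1052]
```

Call:
move_arm(
  deltas=[-1, 0, 0, -0.04, 0, -1, 0, 0, -0.08, 0, -1, 0, 0, -0.105, 0, -1, -0.03, -0.012, -0.105, 0, -1, -0.06, -0.024, -0.105, 0, -1, -0.089, -0.035, -0.105, 0, -1, -0.089, -0.035, -0.105, 0, -1, -0.089, -0.035, -0.105, 0, -1, -0.089, -0.035, -0.105, 0],
)

```text
t: 35.6
tool_pos: [0.5274, -0.231, 0.3531]
tool_rot: [-1.327, -2.83, 0.031]
contact_force: [0.8, -0.3, -1.3]
opening: 0.0299
```

```bash
python3 -c "
from h import *
im,b=shaft();hang()
g=cv2.cvtColor(im,cv2.COLOR_RGB2GRAY)
for y in range(int(b[1])+4,int(b[1])+40,4): print(y,g[y,312:336].tolist())
print(project('side',H[3]));totip(3,(.018,-.001,.206),.0)"
```

```text
t 35.6 tcp [ 0.5274 -0.231   0.3531] xdir deg 129.74 tilt 1.46 open 0.0299 F [ 0.8043 -0.3234 -1.2754] q [-0.5324 -0.0933  1.5977 -0.0215  1.6509 -1.2277]
t 35.65 tcp [ 0.5274 -0.2309  0.3531] xdir deg 129.75 tilt 1.46 open 0.0295 F [-0.2599  0.4276 -1.2489] q [-0.5324 -0.0935  1.5979 -0.0216  1.6508 -1.2278]
red box (319, 154, 21, 61) bottom [324.8235 213.2941] in tool [ 0.0199 -0.      0.1487] top [329.6923 155.5385]
t 35.65 tcp [ 0.5274 -0.2309  0.3531] xdir deg 129.75 tilt 1.46 open 0.0295 F [-0.2599  0.4276 -1.2489] q [-0.5324 -0.0935  1.5979 -0.0216  1.6508 -1.2278]
tilt deg (tip towards tool -x) 1.0 blob [328.4768 184.3444] tcp px [341.5892 160.8502] 151
217 [195, 194, 192, 173, 164, 165, 169, 189, 190, 185, 168, 159, 145, 129, 119, 113, 105, 116, 112, 118, 117, 111, 112, 109]
221 [189, 188, 191, 190, 170, 164, 165, 165, 169, 185, 193, 170, 138, 123, 116, 118, 165, 190, 196, 193, 194, 195, 195, 194]
225 [192, 191, 189, 189, 187, 171, 161, 169, 171, 163, 175, 150, 128, 118, 112, 125, 175, 192, 189, 186, 191, 193, 191, 190]
229 [185, 187, 188, 186, 188, 182, 175, 161, 157, 159, 
[... 233 characters left out ...]
, 157, 114, 92, 93, 96, 97, 93, 101, 112, 149, 151, 155, 147, 126, 141, 152, 151]
241 [185, 185, 187, 188, 190, 190, 194, 190, 189, 175, 161, 142, 137, 131, 144, 164, 181, 191, 185, 185, 192, 192, 168, 159]
245 [196, 192, 188, 188, 190, 188, 188, 191, 193, 190, 189, 191, 188, 181, 185, 181, 186, 186, 185, 185, 181, 185, 190, 186]
249 [166, 179, 189, 193, 192, 187, 185, 188, 186, 189, 189, 188, 192, 195, 192, 190, 189, 190, 189, 189, 188, 190, 190, 188]
[[323.4095 237.5623]]
t 35.7 tcp [ 0.5273 -0.231   0.3531] xdir deg 129.75 tilt 1.46 open 0.0299 F [ 0.1024 -0.1161 -1.0398] q [-0.5325 -0.0936  1.5981 -0.0217  1.6508 -1.2279]
socket 3 [ 0.5105 -0.2214  0.125 ] shift [-0.0012 -0.0001  0.0222]
```

```bash
python3 -c "
from h import *
t=intool('side',(324.4,231.3),-.001);print(t);totip(3,t,0)"
```

```text
t 35.7 tcp [ 0.5273 -0.231   0.3531] xdir deg 129.75 tilt 1.46 open 0.0299 F [ 0.1024 -0.1161 -1.0398] q [-0.5325 -0.0936  1.5981 -0.0217  1.6508 -1.2279]
[ 0.0163 -0.001   0.2065]
t 35.7 tcp [ 0.5273 -0.231   0.3531] xdir deg 129.75 tilt 1.46 open 0.0299 F [ 0.1024 -0.1161 -1.0398] q [-0.5325 -0.0936  1.5981 -0.0217  1.6508 -1.2279]
socket 3 [ 0.5105 -0.2214  0.125 ] shift [ 0.0005 -0.0001  0.0218]
```

```bash
python3 -c "
from h import *
for d in (-.02,-.103): totip(3,(.017,-.001,.2065),d)"|grep sock
```

```text
socket 3 [ 0.5105 -0.2214  0.125 ] shift [-0.0003  0.0004  0.0417]
socket 3 [ 0.5105 -0.2214  0.125 ] shift [-0.0007  0.0025  0.1247]
```

Call:
move_arm(
  deltas=[-1, 0, 0, 0.01, 0, -1, 0, 0, 0.02, 0, -1, 0, 0, 0.035, 0, -1, 0, 0.001, 0.055, 0, -1, 0, 0.001, 0.075, 0, -1, 0, 0.002, 0.095, 0, -1, -0.001, 0.002, 0.115, 0, -1, -0.001, 0.002, 0.125, 0, -1, -0.001, 0.002, 0.125, 0],
)

```text
t: 36.6
tool_pos: [0.5253, -0.2312, 0.2249]
tool_rot: [-1.325, -2.825, 0.031]
contact_force: [-0.8, -0.1, -1.3]
opening: 0.0297
```

Call:
move_arm(
  deltas=[0.15, 0, 0, 0, 0, 0.15, 0, 0, 0, 0, 0.15, 0, 0, 0, 0, 0.15, 0, 0, 0, 0, 0.15, 0, 0, -0.04, 0, 0.15, 0, 0, -0.08, 0, 0.15, 0, 0, -0.12, 0, 0.15, 0, 0, -0.16, 0, 1, 0, 0, -0.17, 0, 1, 0, 0, -0.17, 0],
)

```text
t: 37.6
tool_pos: [0.5306, -0.23, 0.3981]
tool_rot: [-1.327, -2.831, 0.032]
contact_force: [0.0, 0.2, 0.0]
opening: 0.076
```

```bash
python3 - <<'E'
from h import *
reds();want()
im,_=shot("side")
a=cv2.resize(im[160:400,290:420],(390,600),interpolation=cv2.INTER_CUBIC);b,_=shot("top");b=cv2.resize(b[150:280,340:440],(400,520),interpolation=cv2.INTER_CUBIC)
b=np.vstack([b,np.zeros((80,400,3),np.uint8)]);cv2.imwrite("pics/s12.png",np.hstack([a,b])[:,:,::-1])
E
```

```text
side red (350, 180, 20, 65) line deg -87.4
side red (319, 179, 16, 62) line deg -87.7
socket 0 handle from [361. 184.] to [356. 214.] deg 100.6
socket 1 handle from [363. 210.] to [357. 239.] deg 101.5
socket 2 handle from [327. 182.] to [324. 212.] deg 96.2
socket 3 handle from [327. 208.] to [323. 238.] deg 96.5
```

View pics/s12.png

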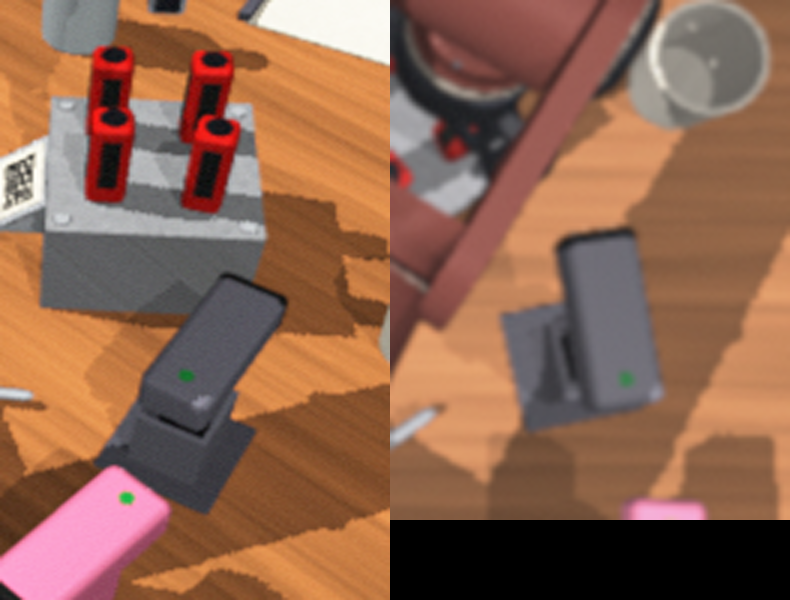

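```bash
python3 -c "
from h import *
im,c=shot('top');P=toplane('top',[[382.5,210],[401,208],[407.5,249],[390,252]],.163,c)[:,:2];print(P,(P[0]+P[1]-P[2]-P[3])/2,(P[2]+P[3])/2)
goto([.4164,-.3804,.26],189.2)"
```

```text
[[ 0.4811 -0.345 ]
 [ 0.4877 -0.395 ]
 [ 0.3779 -0.4112]
 [ 0.3688 -0.3644]] [0.111  0.0178] [ 0.3734 -0.3878]
t 37.8 tcp [ 0.5293 -0.2294  0.392 ] xdir deg 129.74 tilt 1.81 open 0.0853 F [0.3692 0.1917 0.3523] q [-0.5283 -0.0903  1.5319 -0.0217  1.7231 -1.2251]
shift [-0.0458 -0.1796  0.1364] turn -59.5
```

Call:
move_arm(
  deltas=[1, -0.046, -0.18, 0.0, -59.5, 1, -0.046, -0.18, 0.05, -59.5, 1, -0.046, -0.18, 0.136, -59.5, 1, -0.046, -0.18, 0.136, -59.5, 1, -0.046, -0.18, 0.136, -59.5, 1, -0.046, -0.18, 0.136, -59.5, 1, -0.046, -0.18, 0.136, -59.5, 1, -0.046, -0.18, 0.136, -59.5, 1, -0.046, -0.18, 0.136, -59.5],
)

```text
t: 38.7
tool_pos: [0.4159, -0.3803, 0.2593]
tool_rot: [0.246, -3.099, 0.004]
contact_force: [-0.4, 0.0, 0.9]
opening: 0.0855
```

```bash
python3 -c "
from h import *
im,c=shot('wrist','w9')
cv2.imwrite('pics/w9.png',im[:,:,::-1])
goto([.4165,-.381,.147],189.2)"
```

```text
t 38.75 tcp [ 0.4161 -0.3804  0.2598] xdir deg -170.88 tilt 1.84 open 0.0857 F [-0.3924 -0.1225  0.7492] q [-0.8599 -0.0829  1.7414 -0.028   1.499  -2.5876]
shift [-0.0039 -0.0005  0.1127] turn -0.1
```

View pics/w9.png

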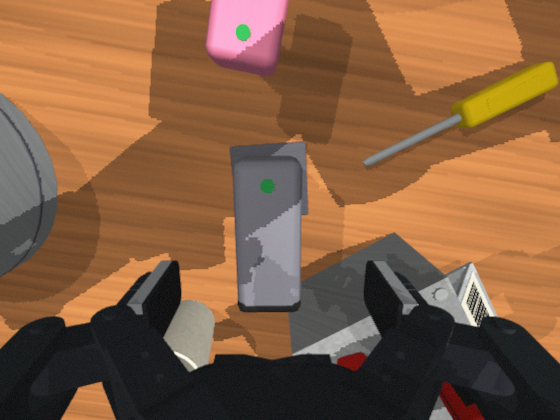

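```bash
python3 -c "
from h import *
P=toplane('wrist',[[268,158],[270,306]],.163)[:,:2];print(P,P.mean(0));d=P[1]-P[0];print(np.degrees(np.arctan2(d[1],d[0])))"
```

```text
[[ 0.3695 -0.3914]
 [ 0.4824 -0.372 ]] [ 0.4259 -0.3817]
9.72297176771632
```

Call:
move_arm(
  deltas=[1, -0.004, 0, 0.04, 0, 1, -0.004, 0, 0.08, 0, 1, -0.004, 0, 0.1, 0, 1, -0.004, 0, 0.112, 0, 1, -0.004, 0, 0.112, 0, -1, -0.004, 0, 0.112, 0, -1, -0.004, 0, 0.112, 0, -1, -0.004, 0, 0.112, 0, -1, -0.004, 0, 0.112, 0, -1, -0.004, 0, 0.112, 0],
  force=25,
)

```text
t: 39.75
tool_pos: [0.4175, -0.3817, 0.1499]
tool_rot: [0.247, -3.102, 0.011]
contact_force: [0.6, -0.4, 7.0]
opening: 0.0497
```

```bash
python3 -c "
from h import *
o,M=pose()
print(M.T@np.array([0,0,.07]))"
```

```text
t 39.75 tcp [ 0.4175 -0.3817  0.1499] xdir deg -170.9 tilt 1.74 open 0.0497 F [ 0.5548 -0.4107  7.011 ] q [-0.8595  0.0111  1.8389 -0.0291  1.3034 -2.5814]
[ 0.0021 -0.0003 -0.07  ]
```

Call:
move_arm(
  deltas=[-1, 0, 0, -0.015, 0, -1, 0, 0, -0.03, 0, -1, 0.001, 0, -0.045, 0, -1, -0.008, 0, -0.047, 0, -1, -0.017, 0, -0.046, 0, -1, -0.026, 0, -0.045, 0, -1, -0.035, 0, -0.043, 0, -1, -0.044, 0, -0.041, 0, -1, -0.052, 0, -0.039, 0, -1, -0.052, 0, -0.039, 0],
)

```text
t: 40.75
tool_pos: [0.4708, -0.3724, 0.1862]
tool_rot: [0.249, -3.102, 0.009]
contact_force: [-0.1, -0.8, -1.5]
opening: 0.0496
```

```bash
python3 -c "
from h import *
o,M=pose()
print((M.T@np.array([0,0,.22])).round(4))"
```

```text
t 40.75 tcp [ 0.4708 -0.3724  0.1862] xdir deg -170.84 tilt 1.73 open 0.0496 F [-0.0639 -0.823  -1.4905] q [-0.7819  0.0578  1.727  -0.0267  1.3717 -2.5073]
[ 0.0066 -0.0007 -0.2199]
```

Call:
move_arm(
  deltas=[-1, 0, 0, -0.04, 0, -1, 0.002, 0, -0.08, 0, -1, 0.003, 0, -0.12, 0, -1, 0.004, 0, -0.16, 0, -1, 0.006, 0, -0.2, 0, -1, 0.006, 0, -0.22, 0, -1, 0.006, 0, -0.22, 0, -1, 0.006, 0, -0.22, 0],
)

```text
t: 41.55
tool_pos: [0.4715, -0.3712, 0.405]
tool_rot: [0.249, -3.102, 0.007]
contact_force: [0.2, -0.6, -4.2]
opening: 0.05
```

```bash
python3 - <<'E'
from h import *
a,_=shot("side");o,M=pose()
p=project("side",o["tool_pos"])[0].astype(int);x,y=max(0,p[0]-70),max(0,p[1]-60);print(x,y,p)
cv2.imwrite("pics/s13.png",cv2.resize(a[y:y+120,x:x+160],(800,600),interpolation=cv2.INTER_CUBIC)[:,:,::-1])
E
```

```text
t 41.6 tcp [ 0.4712 -0.371   0.4036] xdir deg -170.81 tilt 1.79 open 0.0498 F [-0.2214  0.3338 -3.5182] q [-0.7802 -0.0392  1.4643 -0.0256  1.7349 -2.5153]
321 136 [391 196]
```

View pics/s13.png

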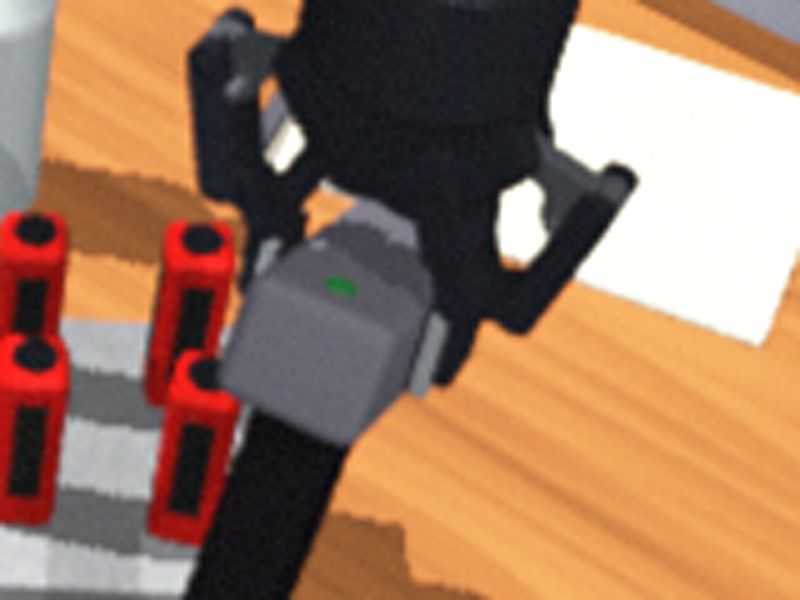

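```bash
cat > sc.py <<'E'
from h import *
from scipy.optimize import least_squares
def spose(th,a,b,o,M):
    "scanner frame (R,p) in world: tool x = -scanner x, nose down by th, pivot at scanner (a,0,b) at the grasp point"
    f=-M[:,0];u=-M[:,2];X=f*np.cos(th)-u*np.sin(th);Z=f*np.sin(th)+u*np.cos(th);Rm=np.c_[X,np.cross(Z,X),Z]
    return Rm,o["tool_pos"]+.006*M[:,2]-Rm@[a,0,b]
E
python3 - <<'E'
from sc import *
o,M=pose()
px=np.array([[262,280],[393,328],[225,385],[352,440]])/5+[321,136]
q=np.array([[-48,25,22],[-48,-25,22],[-48,25,-22],[-48,-25,-22]])/1e3*[1,.97,.97]
l=np.array([[258,425],[190,600],[345,450],[290,600]])/5+[321,136]
def pr(v,q): Rm,p=spose(*v,o,M);return project("side",q@Rm.T+p)
def res(v):
    # grip silhouette: direction of its axis
    e=pr(v,np.array([[-5,0,-30],[-5,0,-90]])/1e3);d=e[1]-e[0];d/=np.linalg.norm(d);m=(l[1]+l[3]-l[0]-l[2]);m/=np.linalg.norm(m)
    return np.r_[(pr(v,q)-px).ravel(),20*(d-m)]
s=least_squares(res,[.45,.003,0]);print(np.degrees(s.x[0]),s.x[1:],s.fun.round(1))
E
```

```text
t 41.6 tcp [ 0.4712 -0.371   0.4036] xdir deg -170.81 tilt 1.79 open 0.0498 F [-0.2214  0.3338 -3.5182] q [-0.7802 -0.0392  1.4643 -0.0256  1.7349 -2.5153]
14.304571807932465 [-0.0151  0.0017] [-1.  -1.7  1.4  1.7 -0.8 -0.8  1.3  1.3  0.3  0.1]
```

```bash
python3 - <<'E'
from sc import *
o,M=pose()
for t in(5,10,15,20,25,30):
    Rm,p=spose(np.radians(t),.003,0,o,M)
    f=lambda q:project("side",np.array(q)/1e3@Rm.T+p)
    g=lambda e:np.degrees(np.arctan2(-(e[1]-e[0])[0],(e[1]-e[0])[1]))
    print(t,"left edge",g(f([[-48,25,22],[-48,25,-22]])),"grip left",g(f([[-22,15,-30],[-22,15,-75]])),"grip axis",g(f([[-5,0,-30],[-5,0,-75]])),"centre",f([[-48,0,0]]), "len",np.linalg.norm(np.diff(f([[-48,0,22],[-48,0,-22]]),axis=0)))
print("seen centre",np.array([308,358])/5+[321,136],"len",np.hypot(39,108)/5)
E
```

```text
t 41.6 tcp [ 0.4712 -0.371   0.4036] xdir deg -170.81 tilt 1.79 open 0.0498 F [-0.2214  0.3338 -3.5182] q [-0.7802 -0.0392  1.4643 -0.0256  1.7349 -2.5153]
5 left edge 14.494255439905887 grip left 15.695287303984879 grip axis 17.00297538427939 centre [[377.1475 215.8981]] len 21.247544637124236
10 left edge 16.339746598956133 grip left 17.343755993028577 grip axis 18.453509501769307 centre [[377.8043 213.761 ]] len 22.952529525259024
15 left edge 17.963715571828953 grip left 18.802190207576913 grip axis 19.740370005295073 centre [[378.5689 211.486 ]] len 24.491783170726258
20 left edge 19.424026917793388 grip left 20.11963493710756 grip axis 20.905610186427385 centre [[379.4358 209.0914]] len 25.843653703038978
25 left edge 20.763473741578885 grip left 21.332614174449134 grip axis 21.98062699557349 centre [[380.3984 206.5975]] len 26.988963622844164
30 left edge 22.01494059183253 grip left 22.46938153212228 grip axis 22.989773763562024 centre [[381.4487 204.0257]] len 27.911203808476767
seen centre [382.6 207.6] len 22.965191050805565
```

```bash
python3 -c "
from h import *
goto(rk(-.247,0,.404),129.7)"
```

```text
t 41.6 tcp [ 0.4712 -0.371   0.4036] xdir deg -170.81 tilt 1.79 open 0.0498 F [-0.2214  0.3338 -3.5182] q [-0.7802 -0.0392  1.4643 -0.0256  1.7349 -2.5153]
shift [ 0.0114  0.341  -0.0001] turn 59.5
```

Call:
move_arm(
  deltas=[-1, 0.001, 0.034, 0, 6, -1, 0.002, 0.07, 0, 12, -1, 0.004, 0.11, 0, 18, -1, 0.005, 0.15, 0, 25, -1, 0.006, 0.19, 0, 32, -1, 0.008, 0.23, 0, 39, -1, 0.009, 0.27, 0, 46, -1, 0.01, 0.31, 0, 53, -1, 0.011, 0.341, 0, 59.5, -1, 0.011, 0.341, 0, 59.5],
)

```text
t: 42.6
tool_pos: [0.4049, -0.0332, 0.4015]
tool_rot: [-1.318, -2.819, 0.026]
contact_force: [-0.1, 0.1, -3.6]
opening: 0.0495
```

Call:
move_arm(
  deltas=[-1, 0, 0, 0, 0, -1, 0, 0, 0, 0],
)

```text
t: 42.8
tool_pos: [0.4047, -0.0334, 0.3995]
tool_rot: [-1.316, -2.817, 0.027]
contact_force: [-0.5, -0.2, -3.9]
opening: 0.0494
```

```bash
cat >> sc.py <<'E'
def grip():
    "tilt from the dark grip under the head, seen by the side camera"
    o,M=pose();im,c=shot("side");v=cv2.cvtColor(im,cv2.COLOR_RGB2HSV)[...,2]
    out={}
    Rm,p=spose(np.radians(24),.003,0,o,M);P=np.array([[-5,0,-30],[-5,0,-125]])/1e3@Rm.T+p;e=project("side",P,c)
    m=np.zeros_like(v);cv2.line(m,*[tuple(int(k) for k in q) for q in e],1,50);m[v>45]=0
    b=max(blobs(cv2.morphologyEx(m,cv2.MORPH_OPEN,np.ones((3,3)))),key=len)
    mm=np.zeros_like(v);cv2.drawContours(mm,[b[:,None]],-1,1,-1);ys,xs=np.nonzero(mm);L=np.array([(y,xs[ys==y].min(),xs[ys==y].max()) for y in np.unique(ys)])
    print("expected",e.round(),"rows",L[::4].tolist())
    return L
E
python3 -c "
from sc import *
L=grip();goto(rk(-.2473,0,.163),129.7)"
```

```text
t 42.8 tcp [ 0.4047 -0.0334  0.3995] xdir deg 129.91 tilt 2.11 open 0.0494 F [-0.4888 -0.1998 -3.9139] q [-0.2589 -0.5074  1.8526 -0.0116  1.8314 -0.9586]
expected [[211. 138.]
 [196. 170.]] rows [[140, 201, 203], [144, 200, 212], [148, 198, 218], [152, 196, 214], [156, 194, 212], [160, 193, 210], [164, 191, 208], [168, 189, 206], [172, 189, 204], [176, 194, 202]]
t 42.85 tcp [ 0.4048 -0.0337  0.3999] xdir deg 129.86 tilt 2.08 open 0.0494 F [-0.5859 -0.2901 -2.5659] q [-0.2595 -0.5072  1.8518 -0.0118  1.8315 -0.9584]
shift [-0.0072  0.0058  0.2368] turn 0.2
```

```bash
cat >> sc.py <<'E'
LAB=rk(-.102,0,.092)
def aim(th=24.5,a=.003,d=.165):
    o,M=pose();Rm,p=spose(np.radians(th),a,0,o,M)
    n=np.array([-np.cos(YAW),-np.sin(YAW),1])/2**.5
    print("label in scanner",Rm.T@(LAB-p),"off square deg",np.degrees(np.arccos(-n@Rm[:,0])),"shift to aim",(M.T@(LAB-d*Rm[:,0]-p)).round(4))
E
python3 -c "
from sc import *
aim()"
```

```text
t 42.85 tcp [ 0.4048 -0.0337  0.3999] xdir deg 129.86 tilt 2.08 open 0.0494 F [-0.5859 -0.2901 -2.5659] q [-0.2595 -0.5072  1.8518 -0.0118  1.8315 -0.9584]
label in scanner [ 0.267   0.0074 -0.2078] off square deg 19.28218265603317 shift to aim [-0.0066  0.0074  0.2314]
```

Call:
move_arm(
  deltas=[-1, -0.007, 0.007, 0.03, 0, -1, -0.007, 0.007, 0.06, 0, -1, -0.007, 0.007, 0.09, 0, -1, -0.007, 0.007, 0.12, 0, -1, -0.007, 0.007, 0.15, 0, -1, -0.007, 0.007, 0.18, 0, -1, -0.007, 0.007, 0.205, 0, -1, -0.007, 0.007, 0.222, 0, -1, -0.007, 0.007, 0.231, 0, -1, -0.007, 0.007, 0.231, 0],
)

```text
t: 43.85
tool_pos: [0.4055, -0.0354, 0.1671]
tool_rot: [-1.317, -2.813, 0.028]
contact_force: [0.5, 0.4, -2.3]
opening: 0.0498
```

```bash
python3 - <<'E'
from sc import *
aim();L=grip()
im,c=shot("side");o,M=pose()
for t in(18,22,26,30):
    Rm,p=spose(np.radians(t),.003,0,o,M);f=project("side",np.array([[-5,0,-30],[-5,0,-125],[-48,0,22],[72,0,22]])/1e3@Rm.T+p);d=f[1]-f[0];h=f[3]-f[2]
    print(t,"dx/dy",(d[0]/d[1]).round(3),"at y=%.0f x=%.1f"%(f[1,1],f[1,0]),"head top line",f[2:].round(1).tolist())
h=cv2.cvtColor(im,cv2.COLOR_RGB2HSV)
Rm,p=spose(np.radians(24.5),.003,0,o,M);f=project("side",np.array([[-40,0,22],[-25,0,22],[50,0,22],[65,0,22]])/1e3@Rm.T+p).round().astype(int)
for x,y in f: print(x,y-10,im[y-10:y+14:1,x].tolist())
E
```

```text
t 43.85 tcp [ 0.4055 -0.0354  0.1671] xdir deg 129.8 tilt 2.27 open 0.0498 F [ 0.4571  0.3858 -2.3184] q [-0.2633 -0.4133  2.1705 -0.0116  1.4222 -0.9563]
label in scanner [0.1643 0.0015 0.0015] off square deg 19.124281797562936 shift to aim [-0.      0.0015 -0.0017]
t 43.85 tcp [ 0.4055 -0.0354  0.1671] xdir deg 129.8 tilt 2.27 open 0.0498 F [ 0.4571  0.3858 -2.3184] q [-0.2633 -0.4133  2.1705 -0.0116  1.4222 -0.9563]
expected [[223. 216.]
 [210. 239.]] rows [[201, 229, 236], [205, 230, 234], [209, 221, 234], [213, 221, 234], [217, 222, 233], [221, 227, 232], [225, 227, 229]]
t 43.95 tcp [ 0.4068 -0.0356  0.1695] xdir deg 129.83 tilt 2.03 open 0.0499 F [ 0.1174  0.0012 -2.7118] q [-0.2627 -0.415   2.1676 -0.0116  1.4225 -0.9562]
18 dx/dy -0.399 at y=240 x=215.3 head top line [[211.9, 196.2], [263.7, 210.8]]
22 dx/dy -0.522 at y=239 x=212.0 head top line [[213.0, 195.4], [263.6, 212.3]]
26 dx/dy -0.654 at y=238 x=208.6 head top line [[214.1, 194.6], [263.4, 213.8]]
30 dx/dy -0.797 at y=236 x=205.4 head top line [[215.4, 194.0], [263.0, 215.2]]
217 186 [[206, 129, 70], [199, 123, 66],
[... 744 characters left out ...]
 146, 80], [221, 139, 76], [223, 141, 78], [179, 115, 75], [104, 89, 87], [85, 87, 96], [91, 91, 98], [89, 90, 97], [88, 86, 98], [89, 88, 100], [89, 88, 98], [93, 94, 102], [89, 88, 96], [93, 92, 100], [91, 91, 99], [95, 92, 102], [94, 92, 102], [96, 95, 103], [101, 99, 111], [107, 105, 116], [100, 98, 108], [84, 84, 92], [86, 86, 93]]
261 202 [[228, 151, 83], [228, 147, 80], [230, 152, 84], [230, 147, 78], [167, 103, 56], [59, 38, 33], [28, 32, 40], [37, 38, 40], [29, 29, 35], [22, 22, 27], [21, 23, 26], [23, 23, 24], [22, 20, 23], [23, 22, 18], [34, 24, 20], [43, 29, 23], [43, 31, 24], [53, 36, 27], [59, 39, 29], [69, 44, 31], [108, 67, 40], [186, 113, 62], [226, 144, 78], [236, 155, 87]]
```

Call:
move_arm(
  deltas=[-1, 0, 0, 0, 0, -1, 0, 0, 0, 0, -1, 0, 0, 0, 0, -1, 0, 0, 0, 0, -1, 0, 0, 0, 0, -1, 0, 0, 0, 0, -1, 0, 0, 0, 0, -1, 0, 0, 0, 0, -1, 0, 0, 0, 0, -1, 0, 0, 0, 0],
)

```text
t: 44.95
tool_pos: [0.4068, -0.0356, 0.1694]
tool_rot: [-1.318, -2.817, 0.027]
contact_force: [0.6, 0.5, -3.0]
opening: 0.0495
```

```bash
python3 - <<'E'
from sc import *
aim(24)
o,M=pose();im,c=shot("side")
for t in(20,24,28):
  for a in(.003,):
    Rm,p=spose(np.radians(t),a,0,o,M);f=project("side",np.array([[-40,25,22],[60,25,22]])/1e3@Rm.T+p);s=(f[1]-f[0]);print(t,"far top edge y at 217,255,261:",[round(f[0,1]+(x-f[0,0])*s[1]/s[0],1) for x in(217,255,261)])
    f=project("side",np.array([[72,25,22],[72,-25,22],[72,-25,-22]])/1e3@Rm.T+p);print(f.round(1).tolist())
for y in(215,220,225): print(y,cv2.cvtColor(im,cv2.COLOR_RGB2GRAY)[y,250:285].tolist())
E
```

```text
t 44.95 tcp [ 0.4068 -0.0356  0.1694] xdir deg 129.82 tilt 2.03 open 0.0495 F [ 0.5579  0.4887 -2.9643] q [-0.2627 -0.4149  2.1676 -0.0116  1.4224 -0.9561]
label in scanner [ 0.1645  0.0004 -0.003 ] off square deg 19.82189510072805 shift to aim [0.0017 0.0004 0.0025]
t 44.95 tcp [ 0.4068 -0.0356  0.1694] xdir deg 129.82 tilt 2.03 open 0.0495 F [ 0.5579  0.4887 -2.9643] q [-0.2627 -0.4149  2.1676 -0.0116  1.4224 -0.9561]
20 far top edge y at 217,255,261: [np.float64(188.7), np.float64(200.6), np.float64(202.4)]
[[264.6, 203.6], [262.7, 219.9], [256.2, 231.4]]
24 far top edge y at 217,255,261: [np.float64(187.7), np.float64(201.6), np.float64(203.8)]
[[264.4, 205.1], [262.5, 221.4], [254.8, 232.5]]
28 far top edge y at 217,255,261: [np.float64(186.5), np.float64(202.7), np.float64(205.2)]
[[264.1, 206.5], [262.2, 222.8], [253.3, 233.4]]
215 [95, 92, 93, 90, 91, 93, 90, 94, 94, 92, 49, 21, 59, 155, 174, 174, 172, 166, 166, 166, 166, 164, 169, 167, 165, 164, 164, 163, 160, 162, 167, 170, 171, 176, 171]
220 [88, 90, 93, 96, 99, 104, 106, 105, 70, 35, 20, 41, 131, 165, 167, 170, 167, 166, 169, 170, 175, 176, 173, 171, 166, 166, 167, 167, 169, 167, 165, 169, 167, 165, 164]
225 [78, 79, 83, 83, 82, 80, 63, 27, 22, 71, 143, 173, 174, 169, 171, 167, 162, 162, 160, 160, 163, 165, 170, 169, 168, 169, 171, 174, 176, 173, 168, 167, 163, 167, 168]
```

Call:
move_arm(
  deltas=[-1, 0, 0, 0, 0, -1, 0, 0, 0, 0, -1, 0, 0, 0, 0, -1, 0, 0, 0, 0, -1, 0, 0, 0, 0, -1, 0, 0, 0, 0, -1, 0, 0, 0, 0, -1, 0, 0, 0, 0, -1, 0, 0, 0, 0, -1, 0, 0, 0, 0],
)

```text
t: 46.0
tool_pos: [0.4068, -0.0356, 0.1694]
tool_rot: [-1.318, -2.817, 0.027]
contact_force: [0.3, -0.4, -1.9]
opening: 0.0496
```

```bash
python3 -c "
from h import *
o,M=pose();print((M.T@[0,0,.235]).round(4))
goto([.4712,-.371,.404],-170.84)"
```

```text
t 46.0 tcp [ 0.4068 -0.0356  0.1694] xdir deg 129.82 tilt 2.03 open 0.0496 F [ 0.2906 -0.4092 -1.8667] q [-0.2627 -0.4149  2.1676 -0.0115  1.4224 -0.9561]
[ 0.0049 -0.0067 -0.2349]
t 46.0 tcp [ 0.4068 -0.0356  0.1694] xdir deg 129.82 tilt 2.03 open 0.0496 F [ 0.2906 -0.4092 -1.8667] q [-0.2627 -0.4149  2.1676 -0.0115  1.4224 -0.9561]
shift [-0.2939 -0.1722 -0.2359] turn -59.3
```

Call:
move_arm(
  deltas=[-1, 0, 0, -0.04, 0, -1, 0.002, -0.002, -0.08, 0, -1, 0.003, -0.003, -0.12, 0, -1, 0.004, -0.005, -0.16, 0, -1, 0.005, -0.006, -0.2, 0, -1, 0.005, -0.007, -0.236, 0, -1, 0.005, -0.007, -0.236, 0, -1, 0.005, -0.007, -0.236, 0],
)

```text
t: 46.8
tool_pos: [0.4068, -0.0357, 0.4059]
tool_rot: [-1.319, -2.818, 0.026]
contact_force: [0.1, 0.4, -3.8]
opening: 0.0497
```

```bash
python3 -c "
from h import *
goto([.4712,-.371,.404],-170.84)"
```

```text
t 46.8 tcp [ 0.4068 -0.0357  0.4059] xdir deg 129.83 tilt 1.96 open 0.0497 F [ 0.1204  0.3506 -3.7893] q [-0.263  -0.502   1.8386 -0.0119  1.8372 -0.9614]
shift [-0.2987 -0.1653  0.0006] turn -59.3
```

Call:
move_arm(
  deltas=[-1, -0.03, -0.017, 0, -6, -1, -0.06, -0.034, 0, -12, -1, -0.1, -0.055, 0, -19, -1, -0.135, -0.075, 0, -26, -1, -0.17, -0.095, 0, -33, -1, -0.205, -0.115, 0, -40, -1, -0.24, -0.135, 0, -47, -1, -0.275, -0.152, 0, -54, -1, -0.299, -0.165, 0, -59.3, -1, -0.299, -0.165, 0, -59.3],
)

```text
t: 47.8
tool_pos: [0.4709, -0.3733, 0.3995]
tool_rot: [0.244, -3.093, -0.008]
contact_force: [-0.9, 0.7, -3.7]
opening: 0.0494
```

Call:
move_arm(
  deltas=[-1, 0, 0, 0, 0, -1, 0, 0, 0, 0],
)

```text
t: 48.0
tool_pos: [0.4704, -0.3724, 0.3967]
tool_rot: [0.243, -3.09, -0.013]
contact_force: [-0.6, 0.2, -2.0]
opening: 0.0499
```

```bash
python3 -c "
from sc import *
goto([.470,-.3722,.25],-170.84);goto([.470,-.3722,.1862],-170.84);
reds()"
```

```text
t 48.0 tcp [ 0.4704 -0.3724  0.3967] xdir deg -170.98 tilt 2.45 open 0.0499 F [-0.6039  0.2215 -2.039 ] q [-0.7824 -0.0293  1.4658 -0.0267  1.7388 -2.5143]
shift [-0.0057 -0.0015  0.1466] turn -0.1
t 48.0 tcp [ 0.4704 -0.3724  0.3967] xdir deg -170.98 tilt 2.45 open 0.0499 F [-0.6039  0.2215 -2.039 ] q [-0.7824 -0.0293  1.4658 -0.0267  1.7388 -2.5143]
shift [-0.0083 -0.0022  0.2103] turn -0.1
side red (350, 180, 18, 65) line deg -87.0
side red (319, 179, 16, 62) line deg -87.8
```

Call:
move_arm(
  deltas=[-1, -0.001, 0, 0.04, 0, -1, -0.002, -0.001, 0.08, 0, -1, -0.004, -0.001, 0.12, 0, -1, -0.005, -0.002, 0.15, 0, -1, -0.005, -0.002, 0.165, 0, -1, -0.006, -0.002, 0.178, 0, -1, -0.006, -0.002, 0.185, 0, -1, -0.006, -0.002, 0.19, 0, -1, -0.006, -0.002, 0.19, 0],
)

```text
t: 48.95
tool_pos: [0.4692, -0.3727, 0.2082]
tool_rot: [0.244, -3.092, -0.01]
contact_force: [-0.3, 0.7, -3.0]
opening: 0.0496
```

Call:
move_arm(
  deltas=[-1, 0, 0, 0.006, 0, -1, 0, 0, 0.012, 0, -1, 0, 0, 0.017, 0, -1, -0.001, 0, 0.022, 0, -1, -0.001, 0, 0.025, 0, -1, -0.001, 0, 0.025, 0],
)

```text
t: 49.55
tool_pos: [0.4702, -0.3724, 0.1832]
tool_rot: [0.245, -3.094, -0.009]
contact_force: [5.6, 0.5, -0.4]
opening: 0.0495
```

Call:
move_arm(
  deltas=[-1, 0.008, 0, 0, 0, -1, 0.016, 0, 0, 0, -1, 0.024, 0, 0, 0, -1, 0.032, 0, 0, 0, -1, 0.04, 0, 0, 0, -1, 0.048, 0, 0, 0, -1, 0.055, 0, 0, 0, -1, 0.061, 0, 0, 0, -1, 0.061, 0, 0, 0],
)

```text
t: 50.45
tool_pos: [0.4089, -0.3821, 0.1852]
tool_rot: [0.244, -3.093, -0.01]
contact_force: [1.1, -0.0, -2.2]
opening: 0.0494
```

```bash
python3 - <<'E'
from sc import *
o,M=pose();im,c=shot("side")
# far/near head edges: centre-line of grey head blob
h=cv2.cvtColor(im,cv2.COLOR_RGB2HSV)
g=((h[...,0]>50)&(h[...,0]<95)&(h[...,1]>90)).astype(np.uint8)
for b in blobs(g,3): print("green",b.mean(0).round(1),len(b))
for t in(-5,0,5,10,15,25):
    Rm,p=spose(np.radians(t),.003,0,o,M);print(t,project("side",np.array([[-30,0,22],[-48,25,22],[-48,-25,22],[72,-25,22],[-48,-25,-22]])/1e3@Rm.T+p).round(1).tolist())
E
```

```text
t 50.45 tcp [ 0.4089 -0.3821  0.1852] xdir deg -170.98 tilt 2.25 open 0.0494 F [ 1.1203 -0.0225 -2.2321] q [-0.8717 -0.029   1.8166 -0.0284  1.3817 -2.5941]
green [331.9 358.5] 10
green [350.4 302.6] 12
-5 [[348.6, 304.7], [331.7, 305.3], [355.9, 319.4], [386.2, 271.1], [353.4, 329.8]]
0 [[349.3, 303.2], [332.4, 303.3], [356.7, 317.4], [386.0, 272.2], [353.2, 329.5]]
5 [[350.0, 301.6], [333.3, 301.2], [357.7, 315.3], [385.8, 273.4], [353.1, 329.0]]
10 [[350.8, 299.9], [334.2, 299.0], [358.7, 313.1], [385.4, 274.9], [353.1, 328.3]]
15 [[351.6, 298.3], [335.3, 296.7], [359.8, 310.8], [384.9, 276.5], [353.2, 327.4]]
25 [[353.4, 294.9], [337.5, 292.0], [362.1, 306.1], [383.6, 280.3], [353.9, 325.0]]
```

Call:
move_arm(
  deltas=[-1, -0.003, 0, 0.005, 0, -1, -0.005, 0, 0.01, 0, -1, -0.006, 0, 0.016, 0, -1, -0.006, 0, 0.022, 0, -1, -0.007, 0, 0.028, 0, -1, -0.007, 0, 0.033, 0, -1, -0.007, 0, 0.035, 0, -1, -0.007, 0, 0.035, 0],
)

```text
t: 51.3
tool_pos: [0.4146, -0.381, 0.15]
tool_rot: [0.244, -3.093, -0.009]
contact_force: [0.4, 0.1, -1.6]
opening: 0.0499
```

```bash
python3 - <<'E'
from sc import *
pose();a,_=shot("side");b=cv2.imread("pics/side0.png")[:,:,::-1].copy()
for im in(b,a):
    h=cv2.cvtColor(im,cv2.COLOR_RGB2HSV);g=((h[...,0]>50)&(h[...,0]<95)&(h[...,1]>90)).astype(np.uint8)
    for q in blobs(g,3): print("green",q.mean(0).round(1),len(q))
E
```

```text
t 51.3 tcp [ 0.4146 -0.381   0.15  ] xdir deg -170.96 tilt 2.27 open 0.0499 F [ 0.4141  0.1285 -1.5583] q [-0.8624  0.0147  1.8352 -0.0291  1.3197 -2.5832]
green [331.9 358.5] 10
green [351.8 309.8] 13
green [331.9 358.5] 10
green [349.8 309.8] 13
```

Call:
move_arm(
  deltas=[-1, 0, 0, 0.001, 0, 0.5, 0, 0, 0, 0, 0.5, 0, 0, 0, 0, 0.6, 0, 0, 0, 0, 1, 0, 0, 0, 0, 1, 0, 0, 0, 0, 1, 0, 0, 0, 0],
)

```text
t: 52.05
tool_pos: [0.4146, -0.381, 0.1499]
tool_rot: [0.244, -3.093, -0.009]
contact_force: [-0.6, 0.3, 0.5]
opening: 0.0852
```

Call:
move_arm(
  deltas=[1, -0.001, 0, -0.04, 0, 1, 0.002, 0, -0.08, 0, 1, 0.003, 0, -0.12, 0, 1, 0.005, 0, -0.16, 0, 1, 0.007, 0, -0.2, 0, 1, 0.007, 0, -0.2, 0, 1, 0.007, 0, -0.2, 0, 1, 0.007, 0, -0.2, 0, 1, 0.007, 0, -0.2, 0],
)

```text
t: 52.95
tool_pos: [0.4152, -0.3821, 0.3477]
tool_rot: [0.244, -3.091, -0.014]
contact_force: [0.1, 0.8, -0.7]
opening: 0.0853
```

```bash
python3 - <<'E'
from sc import *
pose();a,_=shot("side","end_side");b=cv2.imread("pics/side0.png")[:,:,::-1].copy();t,_=shot("top");t0=cv2.imread("pics/top0.png")[:,:,::-1].copy()
for n,im in(("s0",b),("s",a),("t0",t0),("t",t)):
    h=cv2.cvtColor(im,cv2.COLOR_RGB2HSV);g=((h[...,0]>50)&(h[...,0]<95)&(h[...,1]>90)).astype(np.uint8)
    for q in blobs(g,3): print(n,"green",q.mean(0).round(1),len(q))
x=(slice(255,370),slice(315,400))
print("scanner area mean abs diff",np.abs(a[x].astype(int)-b[x]).mean())
for dx in(-2,-1,0,1,2): print(dx,np.abs(np.roll(a,dx,1)[x].astype(int)-b[x]).mean().round(2))
reds()
# bystanders: flask, coffee, jaw patches
for n,s in(("flask",(slice(100,185),slice(300,335))),("coffee",(slice(255,312),slice(412,465))),("jaw",(slice(122,152),slice(222,264)))): print(n,np.abs(a[s].astype(int)-b[s]).mean().round(2))
E
```

```text
t 52.95 tcp [ 0.4152 -0.3821  0.3477] xdir deg -170.96 tilt 2.43 open 0.0853 F [ 0.0966  0.7575 -0.7008] q [-0.8631 -0.1084  1.6208 -0.0283  1.6608 -2.5936]
s0 green [331.9 358.5] 10
s0 green [351.8 309.8] 13
s green [331.6 358.4] 11
s green [349.8 308.2] 11
t0 green [398.7 244. ] 6
scanner area mean abs diff 32.717851662404094
-2 34.15
-1 33.18
0 32.72
1 32.92
2 33.82
side red (351, 217, 17, 28) line deg -78.8
side red (319, 179, 16, 62) line deg -87.6
flask 66.19
coffee 43.46
jaw 70.26
```

Call:
move_arm(
  deltas=[1, 0, 0, -0.04, 0, 1, 0, 0, -0.08, 0, 1, 0, 0.05, -0.08, 0, 1, 0, 0.1, -0.08, 0, 1, 0, 0.15, -0.08, 0, 1, 0, 0.2, -0.08, 0, 1, 0, 0.25, -0.08, 0, 1, 0, 0.3, -0.08, 0, 1, 0, 0.35, -0.08, 0, 1, 0, 0.4, -0.08, 0],
)

```text
t: 54.1
tool_pos: [0.3551, 0.014, 0.4326]
tool_rot: [0.243, -3.092, -0.012]
contact_force: [1.4, 0.6, 0.0]
opening: 0.0858
```

Call:
move_arm(
  deltas=[1, 0, 0.05, 0, 0, 1, 0, 0.1, 0, 0, 1, 0, 0.15, 0, 0, 1, 0, 0.2, 0, 0, 1, 0, 0.25, 0, 0, 1, 0, 0.3, 0, 0, 1, 0, 0.3, 0, 0],
)

```text
t: 54.8
tool_pos: [0.3064, 0.3144, 0.4346]
tool_rot: [0.255, -3.088, -0.012]
contact_force: [-0.1, -0.9, -0.1]
opening: 0.0856
```

```bash
cat > chk.py <<'E'
from sc import *
pose();a,_=shot("side","end_side");b=cv2.imread("pics/side0.png")[:,:,::-1].copy();t,_=shot("top","end_top");t0=cv2.imread("pics/top0.png")[:,:,::-1].copy()
for n,im in(("s0",b),("s",a),("t0",t0),("t",t)):
    h=cv2.cvtColor(im,cv2.COLOR_RGB2HSV);g=((h[...,0]>50)&(h[...,0]<95)&(h[...,1]>90)).astype(np.uint8)
    print(n,"green",[q.mean(0).round(1).tolist() for q in blobs(g,3)])
reds()
def shift(p,q,s):
    (d,r)=cv2.phaseCorrelate(*[cv2.Canny(i[s],60,150).astype(np.float32) for i in(p,q)],cv2.createHanningWindow((s[1].stop-s[1].start,s[0].stop-s[0].start),cv2.CV_32F));return np.round(d,1),round(r,2)
for n,s in(("flask",(slice(95,190),slice(290,345))),("coffee",(slice(250,318),slice(405,470))),("jaw",(slice(118,156),slice(216,270))),("scanner",(slice(258,340),slice(320,395)))): print("side",n,shift(b,a,s))
for n,s in(("flask",(slice(88,142),slice(236,280))),("coffee",(slice(144,188),slice(396,440))),("jaw",(slice(118,156),slice(152,196))),("scanner",(slice(198,262),slice(364,414)))): print("top",n,shift(t0,t,s))
E
python3 chk.py
```

```text
t 54.8 tcp [0.3064 0.3144 0.4346] xdir deg -170.54 tilt 2.51 open 0.0856 F [-0.0627 -0.946  -0.0572] q [ 0.6117 -0.4215  1.7365  0.0297  1.8598 -1.1159]
s0 green [[331.9, 358.5], [351.8, 309.8]]
s green [[331.9, 358.5], [349.0, 309.0]]
t0 green [[398.7, 244.0]]
t green [[397.3, 245.0]]
side red (350, 180, 20, 65) line deg -87.4
side red (319, 179, 16, 62) line deg -87.5
side flask (array([0.1, 0. ]), 0.92)
side coffee (array([ 0.1, -0.1]), 0.93)
side jaw (array([ 0. , -0.1]), 0.99)
side scanner (array([-0.8, -0.3]), 0.74)
top flask (array([ 0.4, -0. ]), 0.99)
top coffee (array([0.5, 0.5]), 0.93)
top jaw (array([ 0.4, -0.1]), 0.96)
top scanner (array([-0.5,  0.1]), 0.88)
```

```bash
python3 - <<'E'
from sc import *
cs,ct=cam("side"),cam("top")
for s,t in(((351.8,309.8),(398.7,244.0)),((349.0,309.0),(397.3,245.0))): print(tri(s,t,cs,ct))
# head top outline in the top picture, before and after
for f in("top0","end_top"):
    im=cv2.imread(f"pics/{f}.png")[200:262,374:416];h=cv2.cvtColor(im,cv2.COLOR_BGR2HSV)
    g=cv2.morphologyEx(((h[...,1]<60)&(h[...,2]>75)).astype(np.uint8),cv2.MORPH_OPEN,np.ones((3,3)))
    b=max(blobs(g),key=cv2.contourArea);r=cv2.minAreaRect(b.astype(np.float32));print(f,r)
for f in("side0","end_side"):
    g=cv2.imread(f"pics/{f}.png",0);print(f)
    for x in(345,355,365,375): print(x,g[262:330:2,x].tolist())
E
```

```text
(array([ 0.3909, -0.3883,  0.1612]), np.float64(0.0002653110294092052))
(array([ 0.3879, -0.384 ,  0.1629]), np.float64(0.00018447580615737634))
top0 ((13.939998626708984, 32.08000183105469), (45.11341094970703, 34.36539077758789), 81.8698959350586)
end_top ((15.5, 32.5), (47.0, 31.0), 90.0)
side0
345 [87, 85, 84, 84, 87, 85, 88, 74, 72, 72, 70, 74, 63, 62, 70, 124, 125, 113, 116, 130, 140, 138, 140, 138, 141, 139, 141, 123, 86, 79, 79, 71, 58, 24]
355 [86, 87, 78, 86, 84, 87, 84, 85, 71, 74, 88, 125, 134, 142, 140, 139, 141, 139, 139, 140, 139, 139, 139, 138, 137, 135, 138, 140, 140, 138, 110, 81, 72, 69]
365 [84, 82, 85, 69, 39, 136, 142, 138, 139, 137, 136, 142, 139, 134, 141, 138, 140, 138, 139, 140, 137, 137, 137, 128, 113, 93, 73, 60, 60, 74, 79, 77, 62, 60]
375 [85, 86, 84, 86, 81, 76, 34, 114, 140, 139, 134, 136, 137, 138, 136, 125, 110, 90, 69, 60, 102, 140, 139, 144, 138, 143, 144, 146, 146, 135, 129, 128, 133, 140]
end_side
345 [88, 88, 88, 79, 85, 83, 75, 72, 77, 71, 74, 76, 66, 59, 67, 128, 117, 128, 139, 139, 141, 142, 143, 139, 140, 136, 138, 130, 91, 81, 79, 73, 73, 29]
355 [84, 83, 84, 83, 82, 81, 88, 85, 78, 113, 133, 139, 140, 138, 139, 140, 141, 142, 143, 137, 142, 139, 138, 140, 137, 136, 138, 138, 136, 125, 102, 67, 66, 69]
365 [82, 83, 82, 59, 41, 139, 140, 140, 141, 137, 139, 139, 137, 140, 138, 140, 141, 137, 139, 139, 136, 128, 109, 95, 69, 58, 73, 73, 62, 74, 79, 72, 61, 60]
375 [86, 83, 87, 88, 77, 85, 43, 95, 137, 139, 136, 139, 140, 130, 111, 96, 74, 56, 73, 132, 148, 149, 139, 143, 138, 145, 147, 147, 148, 137, 126, 127, 134, 136]
```

```bash
python3 -c "
from station import *
print(order.finish_job())"
```

```text
the job is handed in; nothing more can be done
None
```

All four red drivers are in the rack, the scanner has been held on the label, and it is back in its cup. I handed the job in at about 55 s of the 210 s; it reports no verdict.

**Drivers:** The arm can only turn about the tool's own axis. So I gripped each driver near the butt, levered it upright against the lower edge of the label holder, lowered it into a socket and let go. In the last side view, each handle's image box matches the handle projected for its socket to about 3 px, and a picture taken after the fourth shows all of them standing with their shoulders on the top face.

**Scan:** I tilted the scanner nose down using its cup, to about 24° as measured in the side view. I then held it still on the label for a little over 2 s:

| Quantity | Worked out | Allowed |
|---|---|---|
| Label offset from line of sight | about 3 mm | 20 mm |
| Window to label | about 92 mm | 40–150 mm |
| Off square | about 20° | 40° |

These figures come from the arm pose and the measured tilt. Nothing read the label directly. The top edge of the scanner's head showed about 3 px lower than predicted, roughly 5 mm, so the scanner may sit a little low in the grip, still well inside tolerance.

**Scanner back in its cup:** The green dot on the head ended about 5 mm from its starting place and 1.7 mm higher. Part of that may be a slight twist, and a lean of up to about 3.5° is possible. Both are inside the limits of 20 mm and 0.15 rad, but I didn't measure the lean on its own.

**Bystanders:** The flask, coffee cup and jaw shifted less than 1 px in both camera views, so they were not moved. The gripper was clear of everything at hand-in.

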